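# Reload the analyser's cartridge drawer

## Robot

A 6-joint arm with a two-finger parallel gripper is mounted at the origin on the work surface. World frame = base frame: x ahead of the robot, y to its left, z up, the work surface at z = 0. Lengths are in m, angles in rad, forces in N, time in s.
With the tool pointing down it reaches from about 0.35 to 0.975 m from the base axis. Payload 4.9 kg.
Tool frame: the origin (TCP) lies at the very end of the fingers, on their centre line; the grasp point (between the pads) lies 19 mm behind it (ctrl.tcp_to_grasp is the z of the grasp point in the tool frame, in m); z points along the fingers, y is the line along which they close (so a half turn about z gives the same grasp; the last joint's range is limited). The gripper opens to 85 mm and grips with 20 to 120 N. Pads are 22 mm wide; open, the fingers measure 114 mm over their backs; the gripper's body (76 mm by 85 mm) begins 54 mm behind the grasp point. The pads swing forward as they close: fully open they stand 13 mm farther back than shut.
Start: joints at [-1.356, 0.053, 1.613, -0, 1.476, -0.119], TCP at [0.205, -0.59, 0.231] pointing down, gripper open.
Joint ranges: [-3.01, 3.01], [-1.01, 2.22], [0.06, 2.58], [-1.02, 4.17], [0.09, 2.62], [-3.14, 3.14]. Speed limits (rad/s): [2.57, 2.57, 3.14, 3.14, 3.14, 3.14].

## Interface

Orientations are given as a rotation vector (axis times angle).
In Python, from station import ctrl, eyes, job, nets gives the robot as it stands. The module is installed in compiled form; this text tells all that it offers.
- The arm moves only by the tool jog_arm, never from a script. Its argument "commands" is one flat list of numbers, 7 for each row, row after row: the shift along the tool's x, y, z each as a share of 0.06 m, from -1 to 1, then the turn, a rotation vector about the tool's x, y, z each as a share of 0.1 rad, from -1 to 1, then the finger opening in mm, from 0 to 85.4. In form: [x, y, z, ax, ay, az, grip, x, y, z, ax, ay, az, grip, ...]. A call has 1 to 20 rows; each row shifts and turns the commanded pose from where the row before left it, along the tool's axes as they then stand; what a row does not reach is not made up. A row lasts 1/8 s, in which the tool goes at most 62.5 mm and 10.7 degrees, less where a joint would pass 70% of its speed; a pose out of reach is approached as far as the arm can. A call with a number of a shift or a turn outside -1 to 1 is refused whole. A call with a gripper value outside its range is refused whole. The fingers move at their own pace and stop on an object; "newtons" is the grip in N (left out, the last holds). Time passes only in rows, so rows that do not move let the fingers close. It gives the time, the measured TCP pose, the force, the opening and the grip force at its end, in the units of the state.
- ctrl.get_obs(): the state, without advancing time (a new reading comes with each control period).
- eyes.get_image(name): name is "scene" or "top" or "wrist"; returns a dict with "image" (384x512x3 uint8, red, green, blue), "z_map" (384x512 float32, m along the optical axis (not along the pixel's ray), 0 where there is no reading), "K" (3x3 intrinsics, pixels), "cam_to_world" (4x4, takes a point from camera to world coordinates). Camera axes: x right, y up, looking along -z (the intrinsics and any distortion apply to the point x, -y, -z); pixel columns grow to the right and rows downward; lengths in m; the calibration is good to about 2 mm. A picture is of the moment at which its call begins.
- job.finish_job(): hands the job in; it is judged then, once.
Trained networks look in the newest picture that a camera, given by its name, has taken for a name from the list of things; names that differ only in an ending like _2 or _b are one class to them, and where a whole thing is asked for, a point or a joint stands for the part that bears it (a point fixed in the world has none). Each returns a list of dicts, best first, with "p" (0 to 1); they miss things now and then, are a little off and sometimes report something else, mostly with a low value. They report only what shows in the picture. A call takes as long as a camera call.
- nets.silhouettes(camera, name): "mask" (384x512 bool, what is visible of it) and "bbox" ([left, top, right, bottom] in pixels, round what is visible of it).
The state is a dict: "t": time; "q": joint angles; "dq": joint speeds; "effort": joint torques, N m; "tool_pos": TCP position; "tool_rot": TCP orientation; "contact_force": force on the tool from outside, world axes, zero at the start; "wrist_torque": the same for the moment, N m; "opening": finger opening in m; "grip_force": force on a finger pad.
Only numpy, scipy, OpenCV 4.12 (cv2) and the standard library are available. Lean on these libraries where they do the work, as an engineer would, in place of code of your own. Each camera call takes 0.05 s, during which the arm holds its last target. There are 200 camera calls.

## Task

First clear the tube rack from in front of the analyser and stand it squarely on the black rubber mat; only then pull the loading drawer fully out. With the drawer out, put every spent cartridge from it into the grey discard bin and seat every fresh cartridge from the steel plate flat and fully home in a drawer pocket of its own; finally push the drawer fully shut. Leave the beaker, jar and timer where they stand.

Things in the scene. Friction and masses are not known exactly. Their poses are not given: they have to be found in the camera images.
- pull (a point): grip point on the drawer's black pull, an upright fin on its front: 14 thick (y), 85 long (x), from 30 to 75 mm above the table. The point is in its mid-plane, 60 mm out from the front panel, 25 from the free end, 15 below the top. +x points into the analyser, z up. Pinch it from above across its thickness; pull along -x.
- drawer (a joint): how far the loading drawer is out: 0 shut (at the start), 0.145 m fully out. It slides level along -x of point pull, with about 2 N friction, and stays where it is left.
- analyser: white bench analyser, 340 deep (x) x 300 wide (y) x 255 high, fixed, at the robot's left; its front (-x face: screen, drawer below) faces about world -y. Origin: centre of its underside; x points to its back. The housing over the drawer has its underside 110 mm above the table; shut, the drawer's front panel stands 11 mm out of the front face, the pull fin 85 mm more.
- rack: loose white tube rack, 140 (x) x 52 (y), block 45 high, eight capped tubes to 81 high in two groups at its ends; in its middle an upright grip plate 40 long (x) x 14 thick (y), top at 105 high. About 350 g. Origin: centre of its underside, z up. Starts standing in the drawer's way.
- mat: flat black rubber mat fixed on the bench, 200 long (x) x 120 wide (y) x 3 thick; origin: centre of its underside. Parking place of the rack.
- bin: open grey plastic discard bin fixed on the bench, 150 (x) x 200 (y) x 65 high, walls and floor about 4 mm; origin: centre of its underside.
- tray: flat plain steel plate with a dark edge line, 320 (x) x 170 (y) x 6 thick, without raised walls; fixed; the fresh cartridges start on it, noses roughly towards the analyser. Origin: centre of its underside.
- pocket0 (a point): pocket 0 of 3 side by side in the drawer (70 mm pitch): home point on its floor, 30 mm above the table. The pocket is the cartridge's outline plus 2 mm all round, 12 deep, nose slot to +x (into the analyser). Home: cartridge origin on this point, its x along this x; turned round it does not go in. Under the housing until the drawer is out, then about 90 mm clear of the front face.
- pocket1 (a point): pocket 1 of 3 side by side in the drawer (70 mm pitch): home point on its floor, 30 mm above the table. The pocket is the cartridge's outline plus 2 mm all round, 12 deep, nose slot to +x (into the analyser). Home: cartridge origin on this point, its x along this x; turned round it does not go in. Under the housing until the drawer is out, then about 90 mm clear of the front face.
- pocket2 (a point): pocket 2 of 3 side by side in the drawer (70 mm pitch): home point on its floor, 30 mm above the table. The pocket is the cartridge's outline plus 2 mm all round, 12 deep, nose slot to +x (into the analyser). Home: cartridge origin on this point, its x along this x; turned round it does not go in. Under the housing until the drawer is out, then about 90 mm clear of the front face.
- fresh0: fresh cartridge, unbroken silver foil beside the rib, starts on the plate. White, 90 g: body 76 x 46 wide x 24 high (x -42 to +34), narrower nose 20 x 24 wide x 24 high at the +x end (to +54), on top a central grip rib 50 long (x) x 14 thick (y), top at z 50. Origin: underside, below the rib's middle (about the centre of mass); x to the nose, z up. May be absent.
- fresh1: fresh cartridge, unbroken silver foil beside the rib, starts on the plate. White, 90 g: body 76 x 46 wide x 24 high (x -42 to +34), narrower nose 20 x 24 wide x 24 high at the +x end (to +54), on top a central grip rib 50 long (x) x 14 thick (y), top at z 50. Origin: underside, below the rib's middle (about the centre of mass); x to the nose, z up. May be absent.
- fresh2: fresh cartridge, unbroken silver foil beside the rib, starts on the plate. White, 90 g: body 76 x 46 wide x 24 high (x -42 to +34), narrower nose 20 x 24 wide x 24 high at the +x end (to +54), on top a central grip rib 50 long (x) x 14 thick (y), top at z 50. Origin: underside, below the rib's middle (about the centre of mass); x to the nose, z up. May be absent.
- spent0: spent cartridge, four dark holes each side of the rib, starts home in a pocket. White, 90 g: body 76 x 46 wide x 24 high (x -42 to +34), narrower nose 20 x 24 wide x 24 high at the +x end (to +54), on top a central grip rib 50 long (x) x 14 thick (y), top at z 50. Origin: underside, below the rib's middle (about the centre of mass); x to the nose, z up. May be absent.
- spent1: spent cartridge, four dark holes each side of the rib, starts home in a pocket. White, 90 g: body 76 x 46 wide x 24 high (x -42 to +34), narrower nose 20 x 24 wide x 24 high at the +x end (to +54), on top a central grip rib 50 long (x) x 14 thick (y), top at z 50. Origin: underside, below the rib's middle (about the centre of mass); x to the nose, z up. May be absent.
- spent2: spent cartridge, four dark holes each side of the rib, starts home in a pocket. White, 90 g: body 76 x 46 wide x 24 high (x -42 to +34), narrower nose 20 x 24 wide x 24 high at the +x end (to +54), on top a central grip rib 50 long (x) x 14 thick (y), top at z 50. Origin: underside, below the rib's middle (about the centre of mass); x to the nose, z up. May be absent.
- beaker: bystander: glass beaker, 68 across, 85 high; origin at its underside.
- jar: bystander: amber jar, 64 across, 100 high; origin at its underside.
- timer: bystander: grey bench timer 60 x 85 x 30; origin at its underside.

How it is judged:
On the way, in this order (a step that is already met when the one before it is completed fails the run):
1. the rack stands on the mat, the drawer still shut (x of rack in the frame of mat between -0.04 and 0.04 m and y of rack in the frame of mat between -0.045 and 0.045 m and z of rack in the frame of mat between -0.008 and 0.008 m and angle between the x axis of rack and the x axis of mat, either way round below 0.35 rad and angle between rack's own z axis and vertical below 0.1 rad and value of joint drawer below 0.02 m), for 0.2 s.
2. the drawer is pulled fully out (value of joint drawer above 0.13 m), for 0.2 s.
3. with the drawer out, all spent cartridges are in the bin and all fresh ones are home in pockets (value of joint drawer above 0.1 m and x of spent0 in the frame of bin between -0.078 and 0.078 m and y of spent0 in the frame of bin between -0.103 and 0.103 m and z of spent0 in the frame of bin between -0.01 and 0.065 m and x of spent1 in the frame of bin between -0.078 and 0.078 m and y of spent1 in the frame of bin between -0.103 and 0.103 m and z of spent1 in the frame of bin between -0.01 and 0.065 m and x of spent2 in the frame of bin between -0.078 and 0.078 m and y of spent2 in the frame of bin between -0.103 and 0.103 m and z of spent2 in the frame of bin between -0.01 and 0.065 m and ((x of fresh0 in the frame of pocket0 between -0.005 and 0.005 m and y of fresh0 in the frame of pocket0 between -0.005 and 0.005 m and z of fresh0 in the frame of pocket0 between -0.003 and 0.003 m and angle between the x axis of fresh0 and the x axis of pocket0, either way round below 0.1 rad and angle between fresh0's own z axis and vertical below 0.08 rad) or (x of fresh0 in the frame of pocket1 between -0.005 and 0.005 m and y of fresh0 in the frame of pocket1 between -0.005 and 0.005 m and z of fresh0 in the frame of pocket1 between -0.003 and 0.003 m and angle between the x axis of fresh0 and the x axis of pocket1, either way round below 0.1 rad and angle between fresh0's own z axis and vertical below 0.08 rad) or (x of fresh0 in the frame of pocket2 between -0.005 and 0.005 m and y of fresh0 in the frame of pocket2 between -0.005 and 0.005 m and z of fresh0 in the frame of pocket2 between -0.003 and 0.003 m and angle between the x axis of fresh0 and the x axis of pocket2, either way round below 0.1 rad and angle between fresh0's own z axis and vertical below 0.08 rad)) and ((x of fresh1 in the frame of pocket0 between -0.005 and 0.005 m and y of fresh1 in the frame of pocket0 between -0.005 and 0.005 m and z of fresh1 in the frame of pocket0 between -0.003 and 0.003 m and angle between the x axis of fresh1 and the x axis of pocket0, either way round below 0.1 rad and angle between fresh1's own z axis and vertical below 0.08 rad) or (x of fresh1 in the frame of pocket1 between -0.005 and 0.005 m and y of fresh1 in the frame of pocket1 between -0.005 and 0.005 m and z of fresh1 in the frame of pocket1 between -0.003 and 0.003 m and angle between the x axis of fresh1 and the x axis of pocket1, either way round below 0.1 rad and angle between fresh1's own z axis and vertical below 0.08 rad) or (x of fresh1 in the frame of pocket2 between -0.005 and 0.005 m and y of fresh1 in the frame of pocket2 between -0.005 and 0.005 m and z of fresh1 in the frame of pocket2 between -0.003 and 0.003 m and angle between the x axis of fresh1 and the x axis of pocket2, either way round below 0.1 rad and angle between fresh1's own z axis and vertical below 0.08 rad)) and ((x of fresh2 in the frame of pocket0 between -0.005 and 0.005 m and y of fresh2 in the frame of pocket0 between -0.005 and 0.005 m and z of fresh2 in the frame of pocket0 between -0.003 and 0.003 m and angle between the x axis of fresh2 and the x axis of pocket0, either way round below 0.1 rad and angle between fresh2's own z axis and vertical below 0.08 rad) or (x of fresh2 in the frame of pocket1 between -0.005 and 0.005 m and y of fresh2 in the frame of pocket1 between -0.005 and 0.005 m and z of fresh2 in the frame of pocket1 between -0.003 and 0.003 m and angle between the x axis of fresh2 and the x axis of pocket1, either way round below 0.1 rad and angle between fresh2's own z axis and vertical below 0.08 rad) or (x of fresh2 in the frame of pocket2 between -0.005 and 0.005 m and y of fresh2 in the frame of pocket2 between -0.005 and 0.005 m and z of fresh2 in the frame of pocket2 between -0.003 and 0.003 m and angle between the x axis of fresh2 and the x axis of pocket2, either way round below 0.1 rad and angle between fresh2's own z axis and vertical below 0.08 rad))), for 0.2 s.
At the end, for the whole second after the job is handed in: Drawer shut (8 mm); each fresh cartridge in a pocket: 5 mm sideways, 3 mm in height of home, square to 0.1 rad, flat to 0.08 rad; each spent one inside the bin; rack upright on the mat, within 40 mm along and 45 mm across of its centre, 0.35 rad of its direction; bystanders undisturbed (value of joint drawer below 0.008 m and x of rack in the frame of mat between -0.04 and 0.04 m and y of rack in the frame of mat between -0.045 and 0.045 m and z of rack in the frame of mat between -0.008 and 0.008 m and angle between the x axis of rack and the x axis of mat, either way round below 0.35 rad and angle between rack's own z axis and vertical below 0.1 rad and x of spent0 in the frame of bin between -0.078 and 0.078 m and y of spent0 in the frame of bin between -0.103 and 0.103 m and z of spent0 in the frame of bin between -0.01 and 0.065 m and x of spent1 in the frame of bin between -0.078 and 0.078 m and y of spent1 in the frame of bin between -0.103 and 0.103 m and z of spent1 in the frame of bin between -0.01 and 0.065 m and x of spent2 in the frame of bin between -0.078 and 0.078 m and y of spent2 in the frame of bin between -0.103 and 0.103 m and z of spent2 in the frame of bin between -0.01 and 0.065 m and ((x of fresh0 in the frame of pocket0 between -0.005 and 0.005 m and y of fresh0 in the frame of pocket0 between -0.005 and 0.005 m and z of fresh0 in the frame of pocket0 between -0.003 and 0.003 m and angle between the x axis of fresh0 and the x axis of pocket0, either way round below 0.1 rad and angle between fresh0's own z axis and vertical below 0.08 rad) or (x of fresh0 in the frame of pocket1 between -0.005 and 0.005 m and y of fresh0 in the frame of pocket1 between -0.005 and 0.005 m and z of fresh0 in the frame of pocket1 between -0.003 and 0.003 m and angle between the x axis of fresh0 and the x axis of pocket1, either way round below 0.1 rad and angle between fresh0's own z axis and vertical below 0.08 rad) or (x of fresh0 in the frame of pocket2 between -0.005 and 0.005 m and y of fresh0 in the frame of pocket2 between -0.005 and 0.005 m and z of fresh0 in the frame of pocket2 between -0.003 and 0.003 m and angle between the x axis of fresh0 and the x axis of pocket2, either way round below 0.1 rad and angle between fresh0's own z axis and vertical below 0.08 rad)) and ((x of fresh1 in the frame of pocket0 between -0.005 and 0.005 m and y of fresh1 in the frame of pocket0 between -0.005 and 0.005 m and z of fresh1 in the frame of pocket0 between -0.003 and 0.003 m and angle between the x axis of fresh1 and the x axis of pocket0, either way round below 0.1 rad and angle between fresh1's own z axis and vertical below 0.08 rad) or (x of fresh1 in the frame of pocket1 between -0.005 and 0.005 m and y of fresh1 in the frame of pocket1 between -0.005 and 0.005 m and z of fresh1 in the frame of pocket1 between -0.003 and 0.003 m and angle between the x axis of fresh1 and the x axis of pocket1, either way round below 0.1 rad and angle between fresh1's own z axis and vertical below 0.08 rad) or (x of fresh1 in the frame of pocket2 between -0.005 and 0.005 m and y of fresh1 in the frame of pocket2 between -0.005 and 0.005 m and z of fresh1 in the frame of pocket2 between -0.003 and 0.003 m and angle between the x axis of fresh1 and the x axis of pocket2, either way round below 0.1 rad and angle between fresh1's own z axis and vertical below 0.08 rad)) and ((x of fresh2 in the frame of pocket0 between -0.005 and 0.005 m and y of fresh2 in the frame of pocket0 between -0.005 and 0.005 m and z of fresh2 in the frame of pocket0 between -0.003 and 0.003 m and angle between the x axis of fresh2 and the x axis of pocket0, either way round below 0.1 rad and angle between fresh2's own z axis and vertical below 0.08 rad) or (x of fresh2 in the frame of pocket1 between -0.005 and 0.005 m and y of fresh2 in the frame of pocket1 between -0.005 and 0.005 m and z of fresh2 in the frame of pocket1 between -0.003 and 0.003 m and angle between the x axis of fresh2 and the x axis of pocket1, either way round below 0.1 rad and angle between fresh2's own z axis and vertical below 0.08 rad) or (x of fresh2 in the frame of pocket2 between -0.005 and 0.005 m and y of fresh2 in the frame of pocket2 between -0.005 and 0.005 m and z of fresh2 in the frame of pocket2 between -0.003 and 0.003 m and angle between the x axis of fresh2 and the x axis of pocket2, either way round below 0.1 rad and angle between fresh2's own z axis and vertical below 0.08 rad))); the robot touches nothing.
It fails at once if the beaker is disturbed (moved over 30 mm) (distance of beaker from where it was at the start of the episode above 0.03 m).
It fails at once if the jar is disturbed (moved over 30 mm) (distance of jar from where it was at the start of the episode above 0.03 m).
It fails at once if the timer is disturbed (moved over 30 mm) (distance of timer from where it was at the start of the episode above 0.03 m).
Of spent0, spent1, spent2 only 1 to 2 are there at a start; the rules pass over those that are not, and their reading is None.
Of fresh0, fresh1, fresh2 only 2 to 3 are there at a start; the rules pass over those that are not, and their reading is None.
At some moment in a run one of rack, fresh0, fresh1, fresh2 may be knocked a few centimetres aside while the robot is not near it.
Once in a run the grip may slacken for a moment while it holds something.
It also fails if it takes over 210 s, if anything falls off the work surface, if the arm or the gripper's body presses on something with over 40 N, if the wrist force passes 120 N, or if a joint passes its speed limit or range.

## Working session

There is one attempt and no reset: what is moved stays moved. The work goes in short steps, Python scripts to look and compute and a tool call to move; the robot and the scene stay as the last step left them, time stands still between calls to the robot, and variables do not carry over. Pictures are saved under pics/ and viewed, at most 14 in all, crops included, and the job is handed in when it is done.

Besides the shell and the picture viewer there is one more tool, called in YAML: its name, and indented under it one key for each argument. jog_arm: Moves the arm, as the interface text tells. Shift numbers are shares of 0.06 m and turn numbers shares of 0.1 rad, none past 1 either way. Its arguments: {"type":"object","properties":{"commands":{"type":"array","items":{"type":"number"}},"newtons":{"type":"number"}},"required":["commands"]}

```bash
mkdir -p pics; ls
cat > h.py <<'E'
import numpy as np, cv2
from scipy.spatial.transform import Rotation as R
from station import ctrl, eyes, job, nets
def pts(im):
    z=im["z_map"];K=im["K"];v,u=np.mgrid[:384,:512]
    p=np.stack([(u-K[0,2])/K[0,0]*z,-(v-K[1,2])/K[1,1]*z,-z],-1)
    T=im["cam_to_world"];return p@T[:3,:3].T+T[:3,3]
def save(im,n): cv2.imwrite(f"pics/{n}.png",im["image"][...,::-1])
E
python3 - <<'E'
from h import *
o=ctrl.get_obs();print({k:np.round(v,3) for k,v in o.items()},ctrl.tcp_to_grasp)
ims=[]
for c in ("top","scene"):
    im=eyes.get_image(c);ims.append(im["image"]);P=pts(im);print(c,np.round(im["cam_to_world"],3).tolist(),im["K"].tolist())
    for n in ("rack","mat","bin","tray","fresh0","spent0","pull","analyser","beaker","jar","timer"):
        for d in nets.silhouettes(c,n)[:5]:
            m=d["mask"]&(im["z_map"]>0)
            if m.sum()<10: continue
            q=P[m];print(n,round(float(d["p"]),2),d["bbox"],m.sum(),np.round(np.median(q,0),3),np.round(np.percentile(q,[2,98],axis=0),3).tolist())
cv2.imwrite("pics/a.png",cv2.resize(np.vstack(ims)[...,::-1],None,fx=.78,fy=.78,interpolation=cv2.INTER_AREA));
E
```

```text
pics
{'t': np.float64(0.0), 'q': array([-1.356,  0.053,  1.614, -0.   ,  1.476, -0.119]), 'dq': array([-0.   ,  0.   , -0.001, -0.002, -0.001,  0.001]), 'effort': array([-1.0000e-03, -3.9368e+01, -3.7018e+01, -0.0000e+00,  7.0000e-03,
        0.0000e+00]), 'tool_pos': array([ 0.205, -0.59 ,  0.23 ]), 'tool_rot': array([-3.096, -0.521,  0.   ]), 'contact_force': array([-0.125,  0.015,  0.356]), 'wrist_torque': array([ 0.009, -0.031,  0.021]), 'grip_force': np.float64(0.0), 'opening': np.float64(0.085)} -0.0187
top [[0.002, 0.992, -0.123, 0.501], [-1.0, -0.0, -0.02, 0.057], [-0.02, 0.123, 0.992, 1.172], [0.0, 0.0, 0.0, 1.0]] [[369.46028959960785, 0.0, 259.95623796012774], [0.0, 369.46028959960785, 198.33891997472642], [0.0, 0.0, 1.0]]
rack 0.94 [218.0, 209.4, 247.9, 258.4] 823 [0.531 0.162 0.047] [[0.468, 0.129, 0.009], [0.595, 0.2, 0.106]]
rack 0.36 [348.6, 141.0, 373.7, 162.8] 477 [ 0.769 -0.221  0.098] [[0.745, -0.252, 0.017], [0.801, -0.199, 0.104]]
mat 0.95 [366.1, 186.6, 431.5, 230.7] 2342 [ 0.612 -0.35   0.003] [[0.555, -0.445, -0.002], [0.669, -0.256, 0.008]]
mat 0.27 [282.8, 1
[... 3494 characters left out ...]
0.256, 0.064]]
pull 0.62 [273.3, 127.3, 334.4, 182.6] 1369 [0.544 0.316 0.051] [[0.424, 0.236, 0.022], [0.661, 0.387, 0.075]]
analyser 0.8 [273.7, 40.5, 434.1, 192.1] 16018 [0.625 0.407 0.214] [[0.407, 0.306, 0.004], [0.721, 0.642, 0.256]]
beaker 0.81 [283.4, 224.3, 313.9, 265.1] 809 [0.778 0.065 0.055] [[0.747, 0.034, 0.007], [0.809, 0.097, 0.085]]
beaker 0.67 [188.1, 287.5, 216.2, 335.9] 1055 [ 0.792 -0.24   0.079] [[0.754, -0.264, 0.008], [0.809, -0.209, 0.101]]
jar 0.74 [186.3, 289.4, 217.5, 333.5] 1096 [ 0.792 -0.24   0.077] [[0.752, -0.264, 0.006], [0.809, -0.208, 0.101]]
timer 0.83 [221.0, 269.4, 261.2, 307.2] 866 [ 0.781 -0.111  0.028] [[0.746, -0.149, 0.009], [0.811, -0.066, 0.032]]
```

View pics/a.png

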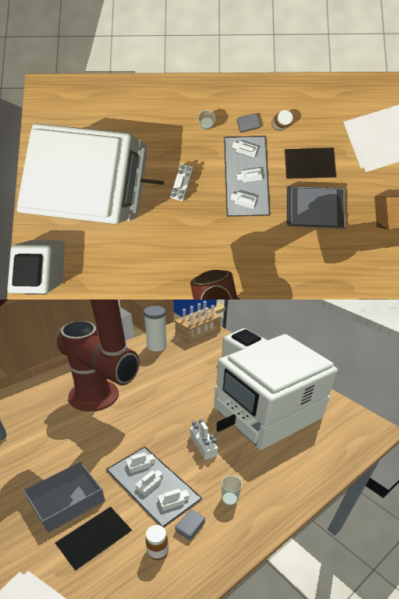

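```bash
cat >> h.py <<'E'
def rect(q):
    (c,s,a)=cv2.minAreaRect((q[:,:2]*1000).astype(np.float32))
    if s[0]<s[1]: s=s[::-1];a+=90
    return np.round(c,1),np.round(s,1),round((a+90)%180-90,1)
def sel(P,x0,x1,y0,y1,z0,z1):
    return P[(P[...,0]>x0)&(P[...,0]<x1)&(P[...,1]>y0)&(P[...,1]<y1)&(P[...,2]>z0)&(P[...,2]<z1)]
E
python3 - <<'E'
from h import *
for c in ("top","scene"):
    im=eyes.get_image(c);P=pts(im);print(c)
    for n,b in dict(rackplate=(.44,.62,.11,.22,.088,.12),racktop=(.44,.62,.11,.22,.03,.12),fin=(.44,.64,.2,.306,.055,.09),front=(.38,.72,.29,.36,.12,.25),f0=(.4,.515,-.17,0,.047,.07),f1=(.515,.61,-.17,0,.047,.07),f2=(.62,.71,-.17,0,.047,.07),
      F0=(.4,.515,-.17,0,.02,.07),F1=(.515,.61,-.17,0,.02,.07),F2=(.62,.71,-.17,0,.02,.07),ana=(.38,.73,.29,.7,.23,.27),drawerfront=(.38,.73,.28,.33,.03,.09)).items():
        q=sel(P,*b)
        if len(q)>4: print(n,len(q),rect(q),np.round(q.mean(0),4),np.round(np.percentile(q[:,2],95),3))
    for n in ("mat","bin","tray"):
        m=nets.silhouettes(c,n)[0]["mask"];m=cv2.erode(m.astype(np.uint8),np.ones((3,3)))>0;print(n,rect(P[m&(im["z_map"]>0)]))
E
```

```text
top
rackplate 74 (array([532.7, 165.3]), array([39.3, 14.1]), -16.9) [0.5326 0.1647 0.1037] 0.108
racktop 796 (array([533.1, 165.3]), array([139.7,  52.4]), -16.4) [0.5318 0.1634 0.0605] 0.104
fin 121 (array([522.4, 248.1]), array([119.6,  34.5]), 63.7) [0.5321 0.2683 0.0744] 0.079
front 2670 (array([544. , 336.8]), array([297.8,  46.4]), -0.0) [0.5508 0.3358 0.2157] 0.242
f0 81 (array([465. , -79.3]), array([49.8, 13.6]), 73.5) [ 0.4652 -0.0788  0.0565] 0.059
f1 82 (array([ 560.8, -105.6]), array([50.7, 13.9]), -81.8) [ 0.5608 -0.1047  0.0564] 0.06
f2 84 (array([666.2, -88.1]), array([50.1, 14.5]), 71.1) [ 0.6661 -0.0874  0.0555] 0.059
F0 437 (array([466.5, -73.6]), array([96.2, 45.8]), 74.2) [ 0.4656 -0.0769  0.0355] 0.058
F1 428 (array([560. , -99.5]), array([96.6, 45.9]), -81.6) [ 0.5602 -0.1024  0.0356] 0.058
F2 420 (array([668.5, -82.4]), array([96.1, 46.3]), 71.9) [ 0.666  -0.0851  0.0356] 0.057
ana 15136 (array([558.4, 496.5]), array([342.5, 298.8]), 83.8) [0.5549 0.4913 0.2513] 0.257
drawerfront 508 (array([571.4, 305.2]), array([235.5,  49.5]), -0.0) [0.5753 0.3175 0.0641] 
[... 762 characters left out ...]
]), array([49.6, 17. ]), 71.1) [ 0.6671 -0.0911  0.0536] 0.057
F0 500 (array([468.7, -76.9]), array([96.9, 52. ]), 70.1) [ 0.4709 -0.083   0.035 ] 0.055
F1 534 (array([ 559.8, -102.3]), array([99.1, 48.9]), -83.1) [ 0.5666 -0.1096  0.0349] 0.056
F2 591 (array([668.6, -84.5]), array([96.9, 48.3]), 71.4) [ 0.672  -0.0924  0.0351] 0.056
ana 7090 (array([557.6, 492.8]), array([340.3, 302.9]), 84.5) [0.5807 0.4728 0.2494] 0.256
drawerfront 928 (array([557. , 305.4]), array([268.8,  49.2]), -0.0) [0.5829 0.3148 0.0575] 0.077
mat (array([ 612.5, -353.4]), array([193.6, 117.4]), -88.4)
bin (array([ 439.4, -353.7]), array([196.5, 155.5]), 88.2)
tray (array([561. , -93.9]), array([318.9, 167. ]), 1.5)
```

jog_arm:
  commands: [0.515,-0.56,0,0,0,0,85,0.515,-0.56,0,0,0,0,85,0.515,-0.56,0,0,0,0,85,0.515,-0.56,0,0,0,0,85,0.515,-0.56,0,0,0,0,85,0.515,-0.56,0,0,0,0,85,0.515,-0.56,0,0,0,0,85,0.515,-0.56,0,0,0,0,85,0.515,-0.56,0,0,0,0,85,0.515,-0.56,0,0,0,0,85,0.515,-0.56,0,0,0,0,85,0.515,-0.56,0,0,0,0,85,0.515,-0.56,0,0,0,0,85,0.515,-0.56,0,0,0,0,85,0.515,-0.56,0,0,0,0,85,0.515,-0.56,0,0,0,0,85,0.515,-0.56,0,0,0,0,85,0.515,-0.56,0,0,0,0,85]

```text
t: 3.85
tool_pos: [0.5326, 0.1647, 0.2315]
tool_rot: [3.098, 0.522, 0.001]
contact_force: [0.5, -1.0, 0.4]
opening: 0.0853
grip_force: 0.0
```

jog_arm:
  commands: [0,0,0,0,0,-1,85,0,0,0,0,0,-1,85,0,0,0,0,0,-1,85,0,0,0,0,0,-1,85,0,0,0,0,0,-1,85,0,0,0,0,0,-1,85,0,0,0,0,0,-1,85,0,0,0,0,0,-1,85,0,0,0,0,0,-1,85,0,0,0,0,0,-1,85,0,0,0,0,0,-1,85,0,0,0,0,0,-1,85,0,0,0,0,0,-1,85,0,0,0,0,0,-1,85,0,0,0,0,0,-1,85,0,0,0,0,0,-1,85,0,0,0,0,0,-1,85,0,0,0,0,0,-1,85,0,0,0,0,0,-1,85,0,0,0,0,0,-1,85]

```text
t: 6.35
tool_pos: [0.5321, 0.1632, 0.2314]
tool_rot: [1.23, 2.891, 0.0]
contact_force: [0.3, -0.3, -0.2]
opening: 0.0847
grip_force: 0.0
```

jog_arm:
  commands: [0,0,0,0,0,-1,85,0,0,0,0,0,-1,85,0,0,0,0,0,-1,85,0,0,0,0,0,-1,85,0,0,0,0,0,-1,85,0,0,0,0,0,-0.2,85,0,0,0,0,0,0,85]

```text
t: 7.22
tool_pos: [0.5321, 0.1632, 0.2313]
tool_rot: [0.452, 3.109, 0.0]
contact_force: [0.1, 0.5, -0.2]
opening: 0.0849
grip_force: 0.0
```

```bash
cat >> h.py <<'E'
def go(x,y,z,yaw,rows=None):
    """remaining shift in tool axes (shares of .06) and turn (shares of .1 rad) to a tool-down pose; yaw deg of tool x (mod 180 nearest)"""
    o=ctrl.get_obs();T=R.from_rotvec(o["tool_rot"]);p=o["tool_pos"]
    tx=T.apply([1,0,0]);cur=np.degrees(np.arctan2(tx[1],tx[0]))
    d=(yaw-cur+90)%180-90; tgt=np.radians(cur+d)
    M=np.array([[np.cos(tgt),np.sin(tgt),0],[np.sin(tgt),-np.cos(tgt),0],[0,0,-1]])
    s=np.array([x,y,z])-p
    print("t",round(float(o["t"]),2),"pos",np.round(p,4),"yaw",round(cur,1),"tz",np.round(T.apply([0,0,1]),3),"F",np.round(o["contact_force"],1),"op",round(float(o["opening"])*1000,1),"gf",np.round(o["grip_force"],1))
    print("  turn",np.round((T.inv()*R.from_matrix(M)).as_rotvec()/.1,2),"shift now",np.round(T.inv().apply(s)/.06,2),"shift after turn",np.round(M.T@s/.06,2))
E
python3 - <<'E'
from h import *
im=eyes.get_image("wrist");P=pts(im);save(im,"w1")
print(rect(sel(P,.44,.62,.1,.22,.09,.12)),rect(sel(P,.44,.62,.1,.22,.03,.12)))
im=eyes.get_image("top");P=pts(im)
q=sel(P,.44,.62,.1,.22,.03,.12);print(rect(q)) if len(q)>4 else 0
go(.533,.164,.07,163.3)
E
```

```text
(array([531.6, 165.3]), array([39.4, 13.9]), -16.8) (array([532. , 165.3]), array([138.2,  52.1]), -16.6)
(array([532.5, 165.2]), array([140.1,  47.3]), -19.1)
t 7.33 pos [0.5321 0.1632 0.2313] yaw 163.5 tz [ 0.  0. -1.] F [-0.7 -0.5 -0.1] op 85.1 gf 0.0
  turn [0.   0.   0.03] shift now [-0.01  0.02  2.69] shift after turn [-0.01  0.02  2.69]
```

jog_arm:
  commands: [0,0.03,0.5,0,0,0,85,0,0,0.5,0,0,0,85,0,0,0.5,0,0,0,85,0,0,0.5,0,0,0,85,0,0,0.5,0,0,0,85,0,0,0.18,0,0,0,85,0,0,0,0,0,0,0,0,0,0,0,0,0,0,0,0,0,0,0,0,0,0,0,0,0,0,0,0,0,0,0,0,0,0,0,0,0,0,0,0,0,0]
  newtons: 80

```text
t: 8.82
tool_pos: [0.5333, 0.1648, 0.0716]
tool_rot: [0.45, 3.108, -0.0]
contact_force: [-1.5, -1.7, 5.6]
opening: 0.0129
grip_force: 78.7
```

jog_arm:
  commands: [0,0,-0.1,0,0,0,0,0,0,-0.3,0,0,0,0,0,0,-0.5,0,0,0,0,0,0,-0.5,0,0,0,0,0,0,-0.5,0,0,0,0,0,0,0,0,0,0,0]

```text
t: 9.57
tool_pos: [0.5345, 0.1653, 0.1883]
tool_rot: [0.449, 3.103, 0.004]
contact_force: [-0.1, -0.3, -3.4]
opening: 0.0128
grip_force: 78.2
```

Run:
```python
from h import *
go(.612,-.352,.074+.005,91.6)
im=eyes.get_image("top");P=pts(im);m=nets.silhouettes("top","mat")
for d in m[:2]: print(d["p"],rect(P[cv2.erode(d["mask"].astype(np.uint8),np.ones((3,3)))>0]))
for n,b in dict(f0=(.4,.515,-.17,0,.047,.07),f1=(.515,.61,-.17,0,.047,.07),f2=(.62,.71,-.17,0,.047,.07)).items(): print(n,rect(sel(P,*b)))
```

```text
t 9.57 pos [0.5345 0.1653 0.1883] yaw 163.5 tz [ 0.007  0.001 -1.   ] F [-0.1 -0.3 -3.4] op 12.8 gf 78.2
  turn [ 0.07  0.03 12.55] shift now [-3.67 -7.91  1.82] shift after turn [-8.65  1.05  1.82]
0.94 (array([ 593.8, -193.5]), array([519.2, 126.7]), -83.4)
f0 (array([464.9, -79.5]), array([50.3, 13.6]), 73.5)
f1 (array([ 560.8, -105.8]), array([50.8, 13.9]), -82.1)
f2 (array([666.9, -88.3]), array([50.3, 14.9]), 71.7)
```

jog_arm:
  commands: [-0.3,-0.65,0,0,0,0,0,-0.3,-0.65,0,0,0,0,0,-0.3,-0.65,0,0,0,0,0,-0.3,-0.65,0,0,0,0,0,-0.3,-0.65,0,0,0,0,0,-0.3,-0.65,0,0,0,0,0,-0.3,-0.65,0,0,0,0,0,-0.3,-0.65,0,0,0,0,0,-0.3,-0.65,0,0,0,0,0,-0.3,-0.65,0,0,0,0,0,-0.3,-0.65,0,0,0,0,0,-0.37,-0.76,0,0,0,0,0,0,0,0,0,0,0,0]

```text
t: 11.3
tool_pos: [0.6077, -0.3554, 0.181]
tool_rot: [-0.456, -3.104, -0.002]
contact_force: [-0.0, 0.4, -3.9]
opening: 0.0128
grip_force: 79.4
```

jog_arm:
  commands: [0,0,0,0,0,1,0,0,0,0,0,0,1,0,0,0,0,0,0,1,0,0,0,0,0,0,1,0,0,0,0,0,0,1,0,0,0,0,0,0,1,0,0,0,0,0,0,1,0,0,0,0,0,0,1,0,0,0,0,0,0,1,0,0,0,0,0,0,1,0,0,0,0,0,0,1,0,0,0,0,0,0,1,0,0,0,0,0,0,0.5,0,0,0,0,0,0,0,0]

```text
t: 13.05
tool_pos: [0.6083, -0.3513, 0.1823]
tool_rot: [-2.18, -2.257, 0.0]
contact_force: [0.1, -0.3, -3.1]
opening: 0.0135
grip_force: 79.3
```

Run:
```python
from h import *
go(.612,-.352,.0756,91.6)
im=eyes.get_image("scene");P=pts(im);save(im,"s2")
q=sel(P,.5,.72,-.48,-.22,.1,.2);print(rect(q),np.percentile(q[:,2],[2,50,98]))
print([(d["p"],d["bbox"]) for d in nets.silhouettes("scene","rack")[:2]])
```

```text
t 13.05 pos [ 0.6083 -0.3513  0.1823] yaw 92.0 tz [-0.003  0.002 -1.   ] F [ 0.1 -0.3 -3.1] op 13.5 gf 79.3
  turn [-0.03 -0.02  0.06] shift now [-0.02  0.07  1.78] shift after turn [-0.01  0.06  1.78]
(array([ 608.5, -351.6]), array([139.5,  54.5]), -88.3) [0.11338285 0.15481182 0.19291982]
[(0.65, [70.7, 232.0, 145.8, 303.6])]
```

jog_arm:
  commands: [0,0.06,0.4,0,0,0,0,0,0,0.4,0,0,0,0,0,0,0.4,0,0,0,0,0,0,0.3,0,0,0,0,0,0,0.15,0,0,0,0,0,0,0.08,0,0,0,0,0,0,0.05,0,0,0,0,0,0,0,0,0,0,0]

```text
t: 14.15
tool_pos: [0.613, -0.3528, 0.0784]
tool_rot: [2.184, 2.257, 0.0]
contact_force: [-0.1, -0.2, -2.8]
opening: 0.0128
grip_force: 79.3
```

Run:
```python
from h import *
go(.612,-.352,.0746,91.6)
```

```text
t 14.15 pos [ 0.613  -0.3528  0.0784] yaw 91.9 tz [ 0.001 -0.001 -1.   ] F [-0.1 -0.2 -2.8] op 12.8 gf 79.3
  turn [0.01 0.01 0.05] shift now [ 0.01 -0.02  0.06] shift after turn [ 0.01 -0.02  0.06]
```

jog_arm:
  commands: [0,0,0.03,0,0,0,0,0,0,0.03,0,0,0,0,0,0,0.01,0,0,0,0,0,0,0,0,0,0,0,0,0,0,0,0,0,30,0,0,0,0,0,0,85,0,0,0,0,0,0,85,0,0,0,0,0,0,85,0,0,0,0,0,0,85,0,0,-0.3,0,0,0,85,0,0,-0.5,0,0,0,85,0,0,-0.7,0,0,0,85,0,0,-0.7,0,0,0,85,0,0,-0.3,0,0,0,85]

```text
t: 15.9
tool_pos: [0.614, -0.3535, 0.229]
tool_rot: [2.179, 2.253, 0.002]
contact_force: [1.3, 0.3, 0.1]
opening: 0.0847
grip_force: 0.0
```

Run:
```python
from h import *
im=eyes.get_image("wrist");P=pts(im)
q=sel(P,.5,.72,-.48,-.22,.03,.15);print(rect(q),np.percentile(q[:,2],98));print(rect(sel(P,.5,.72,-.48,-.22,.09,.15)))
im=eyes.get_image("scene");P=pts(im);save(im,"s3")
q=sel(P,.5,.72,-.48,-.22,.025,.15);print(rect(q),np.percentile(q[:,2],98))
q=sel(P,.44,.64,.2,.296,.05,.09);print("fin",len(q),rect(q))
im=eyes.get_image("top");P=pts(im);q=sel(P,.44,.64,.2,.296,.05,.09);print("fin",len(q),rect(q))
q=sel(P,.38,.73,.29,.7,.235,.27);print(rect(q))
go(.612,-.352,.0746,91.6)
```

```text
(array([ 571.3, -350.1]), array([199.6, 133.8]), -87.4) 0.10783893205399425
(array([ 612. , -350.8]), array([39.8, 13.2]), -88.1)
(array([ 572.1, -356.1]), array([199.7, 140.7]), 89.1) 0.10608740039057821
fin 169 (array([534.2, 264.6]), array([62.7, 20. ]), 81.8)
fin 99 (array([533. , 265.7]), array([60.1, 13.7]), 83.8)
(array([558.4, 499. ]), array([335.5, 295.2]), 83.8)
t 16.05 pos [ 0.6129 -0.3527  0.2244] yaw 91.9 tz [ 0.001 -0.001 -1.   ] F [ 1.1 -0.5 -0.5] op 84.9 gf 0.0
  turn [0.01 0.01 0.05] shift now [ 0.02 -0.02  2.5 ] shift after turn [ 0.01 -0.02  2.5 ]
```

jog_arm:
  commands: [0,0,0,0,0,0.7,85,0,0,0,0,0,0.71,85,0,0,0,0,0,0,85]

```text
t: 16.42
tool_pos: [0.6117, -0.3519, 0.2203]
tool_rot: [-2.334, -2.096, 0.002]
contact_force: [-0.6, 0.7, -0.5]
opening: 0.0849
grip_force: 0.0
```

Run:
```python
from h import *
go(.5325,.2607,.041,83.8)
```

```text
t 16.43 pos [ 0.6117 -0.3519  0.2203] yaw 83.9 tz [-0.004  0.003 -1.   ] F [-0.6  0.7 -0.5] op 84.9 gf 0.0
  turn [-0.04 -0.02  0.01] shift now [10.   -2.39  3.02] shift after turn [10.01 -2.41  2.99]
```

jog_arm:
  commands: [0.625,-0.15,0,0,0,0,85,0.625,-0.15,0,0,0,0,85,0.625,-0.15,0,0,0,0,85,0.625,-0.15,0,0,0,0,85,0.625,-0.15,0,0,0,0,85,0.625,-0.15,0,0,0,0,85,0.625,-0.15,0,0,0,0,85,0.625,-0.15,0,0,0,0,85,0.625,-0.15,0,0,0,0,85,0.625,-0.15,0,0,0,0,85,0.625,-0.15,0,0,0,0,85,0.625,-0.15,0,0,0,0,85,0.625,-0.15,0,0,0,0,85,0.625,-0.15,0,0,0,0,85,0.625,-0.15,0,0,0,0,85,0.625,-0.15,0,0,0,0,85,0,0,0,0,0,0,85,0,0,0,0,0,0,85]

```text
t: 18.68
tool_pos: [0.5338, 0.259, 0.2224]
tool_rot: [-2.337, -2.099, 0.003]
contact_force: [-0.0, 0.2, 0.4]
opening: 0.085
grip_force: 0.0
```

Run:
```python
from h import *
im=eyes.get_image("wrist");P=pts(im);save(im,"w4")
q=sel(P,.44,.64,.2,.296,.05,.09);print("fin",len(q),rect(q),np.percentile(q[:,2],[5,50,95]))
go(.5325,.2607,.041,83.8)
```

```text
fin 919 (array([531.8, 267. ]), array([59.1, 13.4]), 84.0) [0.07212199 0.0742484  0.07558922]
t 18.73 pos [0.534  0.2586 0.2227] yaw 83.8 tz [-0.001 -0.001 -1.   ] F [ 0.2  0.3 -0.3] op 85.0 gf 0.0
  turn [-0.01  0.01  0.  ] shift now [ 0.03 -0.02  3.03] shift after turn [ 0.03 -0.03  3.03]
```

View pics/w4.png

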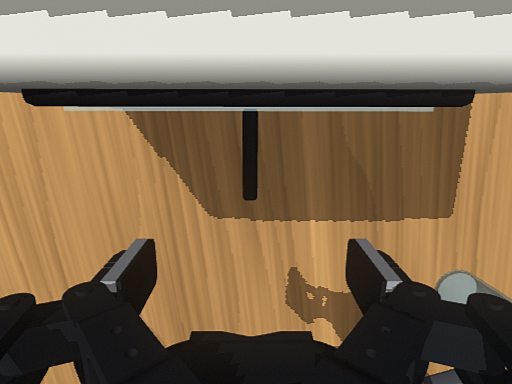

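jog_arm:
  commands: [0.03,-0.02,0.5,0,0,0,85,0,0,0.5,0,0,0,85,0,0,0.5,0,0,0,85,0,0,0.5,0,0,0,85,0,0,0.5,0,0,0,85,0,0,0.4,0,0,0,85,0,0,0.13,0,0,0,85,0,0,0,0,0,0,0,0,0,0,0,0,0,0,0,0,0,0,0,0,0,0,0,0,0,0,0,0,0,0,0,0,0,0,0]
  newtons: 60

```text
t: 20.23
tool_pos: [0.5327, 0.2617, 0.0428]
tool_rot: [-2.337, -2.098, 0.001]
contact_force: [-3.6, -0.4, 6.5]
opening: 0.013
grip_force: 60.8
```

jog_arm:
  commands: [-0.1,0,0,0,0,0,0,-0.2,0,0,0,0,0,0,-0.3,0,0,0,0,0,0,-0.3,0,0,0,0,0,0,-0.3,0,0,0,0,0,0,-0.3,0,0,0,0,0,0,-0.3,0,0,0,0,0,0,-0.3,0,0,0,0,0,0,-0.2,0,0,0,0,0,0,-0.1,0,0,0,0,0,0,0,0,0,0,0,0,0,0,0,0,0,0,0,0]

```text
t: 21.72
tool_pos: [0.517, 0.1179, 0.0427]
tool_rot: [-2.337, -2.098, 0.003]
contact_force: [-7.1, -2.0, 7.4]
opening: 0.0129
grip_force: 61.2
```

Run:
```python
from h import *
d=-.145*np.array([np.cos(np.radians(83.8)),np.sin(np.radians(83.8))])
go(.5325+d[0],.2610+d[1],.041,83.8)
```

```text
t 21.73 pos [0.517  0.1179 0.0427] yaw 83.8 tz [-0.002 -0.001 -1.   ] F [-7.1 -2.   7.4] op 12.9 gf 61.2
  turn [-0.02  0.01  0.  ] shift now [-0.02 -0.    0.03] shift after turn [-0.02 -0.    0.03]
```

jog_arm:
  commands: [0,0,0,0,0,0,85,0,0,0,0,0,0,85,0,0,0,0,0,0,85,0,0,0,0,0,0,85,0,0,-0.3,0,0,0,85,0,0,-0.6,0,0,0,85,0,0,-0.8,0,0,0,85,0,0,-0.8,0,0,0,85,0,0,-0.8,0,0,0,85,0,0,-0.5,0,0,0,85,0,0,0,0,0,0,85]

```text
t: 23.1
tool_pos: [0.5193, 0.1184, 0.2747]
tool_rot: [2.334, 2.095, 0.01]
contact_force: [0.4, 0.1, 0.3]
opening: 0.0852
grip_force: 0.0
```

Run:
```python
from h import *
go(.517,.118,.26,83.8)
ims=[]
for c in ("wrist","top"):
    im=eyes.get_image(c);P=pts(im);ims.append(im["image"]);np.save(c,P);print(c)
    for n in ("spent0","fresh0","pocket0","rack"):
        for d in nets.silhouettes(c,n)[:5]:
            m=d["mask"]&(im["z_map"]>0); q=P[m]
            if len(q)>5:print(n,round(float(d["p"]),2),np.round(d["bbox"]),len(q),np.round(np.median(q,0),3),rect(q))
    q=sel(P,.38,.72,.12,.32,.07,.095); print("ribs?",len(q)); 
    n,l,st,ce=cv2.connectedComponentsWithStats(((P[...,0]>.38)&(P[...,0]<.72)&(P[...,1]>.14)&(P[...,1]<.32)&(P[...,2]>.071)&(P[...,2]<.095)).astype(np.uint8))
    for i in range(1,n):
        if st[i,4]>15: print(st[i],rect(P[l==i]),np.median(P[l==i][:,2]).round(4))
cv2.imwrite("pics/d5.png",cv2.resize(np.vstack(ims)[...,::-1],None,fx=.78,fy=.78))
```

```text
t 23.1 pos [0.5193 0.1184 0.2747] yaw 83.8 tz [ 0.008  0.001 -1.   ] F [0.4 0.1 0.3] op 85.2 gf 0.0
  turn [ 0.08 -0.02  0.  ] shift now [-0.01 -0.04  0.24] shift after turn [-0.01 -0.04  0.25]
wrist
spent0 0.93 [157.   0. 206.  92.] 4012 [0.464 0.248 0.054] (array([458.7, 253.2]), array([93.7, 51.1]), 85.8)
spent0 0.8 [223.   1. 273.  92.] 3687 [0.529 0.241 0.054] (array([529.5, 243.2]), array([87.7, 46. ]), 83.7)
fresh0 0.83 [271. 270. 317. 334.] 1787 [ 0.557 -0.083  0.03 ] (array([550. ,  -7.9]), array([272.6,  48. ]), -84.1)
fresh0 0.61 [344. 292. 361. 320.] 336 [ 0.639 -0.11   0.029] (array([ 644.9, -108.4]), array([33.1, 20.9]), 70.7)
fresh0 0.59 [207. 260. 245. 335.] 2076 [ 0.469 -0.065  0.03 ] (array([463.9, -82.7]), array([116.4,  49.9]), 73.2)
pocket0 0.82 [128.   1. 363. 189.] 17552 [0.561 0.224 0.042] (array([522.8, 184.8]), array([263.3, 217.8]), -6.0)
ribs? 5109
[166  15  20  57 915] (array([459.8, 249. ]), array([50.4, 14.4]), 83.8) 0.0796
[240  16  14  56 782] (array([529. , 241.1]), array([49.7, 13. ]), 83.9) 0.0797
[ 128  100  238   49 3095] (array([520.8, 164.1]), 
[... 260 characters left out ...]
2.9)
fresh0 0.62 [298. 179. 333. 203.] 459 [ 0.665 -0.084  0.031] (array([670.4, -82.4]), array([97.3, 51.1]), 70.4)
fresh0 0.6 [296. 246. 330. 267.] 395 [ 0.466 -0.078  0.031] (array([464.7, -74.2]), array([93.4, 45.3]), 76.2)
pocket0 0.84 [183. 194. 232. 282.] 1121 [0.606 0.247 0.042] (array([526.6, 216.4]), array([244.3, 181.3]), -5.2)
rack 0.64 [182. 195. 235. 280.] 1061 [0.609 0.24  0.042] (array([527.6, 216.4]), array([250.2, 177.7]), -6.2)
ribs? 157
[180 181   3   8  17] (array([677.5, 317. ]), array([21.6,  2. ]), -5.5) 0.0822
[227 195   5  16  54] (array([624.3, 172.3]), array([46.2, 11.3]), -5.5) 0.0744
[219 259   6  20  68] (array([429.7, 193.5]), array([55.8, 12.1]), -5.0) 0.0737
```

View pics/d5.png

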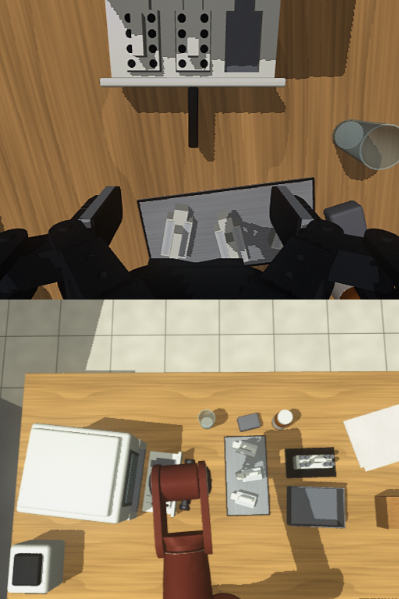

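Run:
```python
from h import *
go(.4598,.249,.0585,83.8)
```

```text
t 23.6 pos [0.5174 0.1182 0.2689] yaw 83.8 tz [-0.001 -0.    -1.   ] F [ 0.5 -0.6  0.3] op 84.8 gf 0.0
  turn [-0.01  0.    0.  ] shift now [ 2.07 -1.18  3.51] shift after turn [ 2.06 -1.19  3.51]
```

jog_arm:
  commands: [0.52,-0.3,0.2,0,0,0,50,0.52,-0.3,0.2,0,0,0,50,0.52,-0.3,0.2,0,0,0,50,0.5,-0.29,0.2,0,0,0,50,0,0,0.5,0,0,0,50,0,0,0.5,0,0,0,50,0,0,0,0,0,0,50,0,0,0,0,0,0,50]

```text
t: 24.6
tool_pos: [0.4606, 0.2489, 0.1628]
tool_rot: [2.338, 2.098, 0.002]
contact_force: [-0.2, -0.2, 0.5]
opening: 0.0503
grip_force: 0.0
```

Run:
```python
from h import *
go(.4598,.249,.0585,83.8)
```

```text
t 24.6 pos [0.4606 0.2489 0.1628] yaw 83.8 tz [ 0.001  0.    -1.   ] F [-0.2 -0.2  0.5] op 50.3 gf 0.0
  turn [ 0.01 -0.01  0.  ] shift now [-0.   -0.02  1.74] shift after turn [-0.   -0.01  1.74]
```

jog_arm:
  commands: [0,-0.01,0.5,0,0,0,50,0,0,0.5,0,0,0,50,0,0,0.4,0,0,0,50,0,0,0.24,0,0,0,50,0,0,0.1,0,0,0,50,0,0,0,0,0,0,0,0,0,0,0,0,0,0,0,0,0,0,0,0,0,0,0,0,0,0,0,0,0,0,-0.1,0,0,0,0,0,0,-0.2,0,0,0,0,0,0,-0.5,0,0,0,0,0,0,-0.6,0,0,0,0,0,0,-0.6,0,0,0,0,0,0,-0.4,0,0,0,0]
  newtons: 60

```text
t: 26.48
tool_pos: [0.4597, 0.2491, 0.204]
tool_rot: [2.337, 2.098, 0.003]
contact_force: [0.9, 0.1, -1.3]
opening: 0.0126
grip_force: 60.5
```

jog_arm:
  commands: [-0.3,0,0,0,0,0,0,-0.6,0,0,0,0,0,0,-0.7,0,0,0,0,0,0,-0.7,0,0,0,0,0,0,-0.7,0,0,0,0,0,0,-0.7,0,0,0,0,0,0,-0.7,0.1,0,0,0,0,0,-0.7,0.1,0,0,0,0,0,-0.7,0.05,0,0,0,0,0,-0.7,0,0,0,0,0,0,-0.7,0,0,0,0,0,0,-0.7,0,0,0,0,0,0,-0.7,0,0,0,0,0,0,-0.7,0,0,0,0,0,0,-0.5,0,0,0,0,0,0,-0.25,0,0,0,0,0,0,0,0,0,0,0,0,0]

```text
t: 28.6
tool_pos: [0.4083, -0.3522, 0.2002]
tool_rot: [-2.338, -2.095, -0.0]
contact_force: [-0.0, -0.3, -1.7]
opening: 0.0129
grip_force: 60.5
```

Run:
```python
from h import *
go(.410,-.352,.042,83.8)
```

```text
t 28.6 pos [ 0.4083 -0.3522  0.2002] yaw 83.7 tz [-0.001  0.002 -1.   ] F [-0.  -0.3 -1.7] op 12.9 gf 60.5
  turn [-0.02 -0.02 -0.01] shift now [0.   0.03 2.64] shift after turn [0.01 0.03 2.64]
```

jog_arm:
  commands: [0,0.02,0.6,0,0,0,0,0,0,0.6,0,0,0,0,0,0,0.6,0,0,0,0,0,0,0.5,0,0,0,0,0,0,0.24,0,0,0,0,0,0,0.1,0,0,0,0,0,0,0,0,0,0,0,0,0,0,0,0,0,25,0,0,0,0,0,0,25,0,0,0,0,0,0,25,0,0,-0.14,0,0,0,25,0,0,-0.5,0,0,0,25,0,0,-0.7,0,0,0,50,0,0,-0.7,0,0,0,50,0,0,-0.6,0,0,0,50]

```text
t: 30.48
tool_pos: [0.4107, -0.3526, 0.2039]
tool_rot: [2.337, 2.097, 0.0]
contact_force: [1.1, -0.2, -0.1]
opening: 0.0497
grip_force: 0.0
```

jog_arm:
  commands: [0.3,0,0,0,0,0,50,0.6,0.05,0,0,0,0,50,0.7,0.05,0,0,0,0,50,0.7,0.1,0,0,0,0,50,0.7,0.1,0,0,0,0,50,0.7,0.1,0,0,0,0,50,0.7,0.1,0,0,0,0,50,0.7,0.1,0,0,0,0,50,0.7,0.1,0,0,0,0,50,0.7,0.1,0,0,0,0,50,0.7,0.1,0,0,0,0,50,0.7,0,0,0,0,0,50,0.7,0,0,0,0,0,50,0.7,0,0,0,0,0,50,0.5,0,0,0,0,0,50,0.25,0,0,0,0,0,50,0,0,0.6,0,0,0,50,0,0,0,0,0,0,50]

```text
t: 32.72
tool_pos: [0.5264, 0.2403, 0.1613]
tool_rot: [-2.336, -2.096, 0.011]
contact_force: [-0.6, -0.1, -0.3]
opening: 0.0499
grip_force: 0.0
```

Run:
```python
from h import *
go(.529,.2411,.0585,83.8)
im=eyes.get_image("wrist");P=pts(im)
M=((P[...,0]>.38)&(P[...,0]<.72)&(P[...,1]>.17)&(P[...,1]<.32)&(P[...,2]>.071)&(P[...,2]<.095)).astype(np.uint8)
n,l,st,ce=cv2.connectedComponentsWithStats(M)
for i in range(1,n):
    if st[i,4]>30: print(st[i],rect(P[l==i]),np.median(P[l==i][:,2]).round(4))
```

```text
t 32.73 pos [0.5264 0.2403 0.1613] yaw 83.8 tz [-0.008 -0.003 -1.   ] F [-0.6 -0.1 -0.3] op 49.9 gf 0.0
  turn [-0.07  0.03  0.  ] shift now [0.02 0.05 1.71] shift after turn [0.02 0.04 1.71]
[461  60  43   5 109] (array([680.3, 316.7]), array([17.4,  0.4]), -5.7) 0.0841
[ 248  161   19   68 1274] (array([529.7, 241.1]), array([50.4, 13.4]), 83.8) 0.0795
[102 255  53  14 637] (array([420.8, 195.3]), array([42.2, 12. ]), -7.1) 0.0731
[ 199  255  104   26 1524] (array([518.2, 180.2]), array([82.7, 20.9]), -6.9) 0.0732
[348 256  64  14 636] (array([621.3, 174. ]), array([51.1, 10.6]), -6.4) 0.0731
```

jog_arm:
  commands: [0.01,0.02,0.5,0,0,0,50,0,0,0.5,0,0,0,50,0,0,0.4,0,0,0,50,0,0,0.22,0,0,0,50,0,0,0.1,0,0,0,50,0,0,0,0,0,0,0,0,0,0,0,0,0,0,0,0,0,0,0,0,0,0,0,0,0,0,0,0,0,0,-0.1,0,0,0,0,0,0,-0.2,0,0,0,0,0,0,-0.5,0,0,0,0,0,0,-0.6,0,0,0,0,0,0,-0.6,0,0,0,0,0,0,-0.4,0,0,0,0]
  newtons: 60

```text
t: 34.65
tool_pos: [0.531, 0.2419, 0.209]
tool_rot: [2.337, 2.097, 0.004]
contact_force: [-0.0, 0.1, -0.6]
opening: 0.0124
grip_force: 60.6
```

jog_arm:
  commands: [-0.3,0,0,0,0,0,0,-0.6,0,0,0,0,0,0,-0.7,0,0,0,0,0,0,-0.7,0,0,0,0,0,0,-0.7,0,0,0,0,0,0,-0.7,0,0,0,0,0,0,-0.7,0,0,0,0,0,0,-0.7,0.05,0,0,0,0,0,-0.7,0,0,0,0,0,0,-0.7,0,0,0,0,0,0,-0.7,0,0,0,0,0,0,-0.7,0,0,0,0,0,0,-0.7,0,0,0,0,0,0,-0.7,0,0,0,0,0,0,-0.4,0,0,0,0,0,0,-0.2,0,0,0,0,0,0,0,0,0,0,0,0,0]

```text
t: 36.78
tool_pos: [0.4691, -0.3489, 0.2056]
tool_rot: [-2.338, -2.097, -0.0]
contact_force: [0.2, 1.0, -1.1]
opening: 0.0127
grip_force: 60.6
```

Run:
```python
from h import *
go(.468,-.352,.042,83.8)
```

```text
t 36.77 pos [ 0.4691 -0.3489  0.2056] yaw 83.8 tz [-0.001  0.001 -1.   ] F [ 0.2  1.  -1.1] op 12.7 gf 60.6
  turn [-0.01 -0.01 -0.  ] shift now [-0.06 -0.01  2.73] shift after turn [-0.05 -0.01  2.73]
```

jog_arm:
  commands: [-0.03,0,0.6,0,0,0,0,-0.02,0,0.6,0,0,0,0,0,0,0.6,0,0,0,0,0,0,0.5,0,0,0,0,0,0,0.3,0,0,0,0,0,0,0.13,0,0,0,0,0,0,0,0,0,0,0,0,0,0,0,0,0,25,0,0,0,0,0,0,25,0,0,0,0,0,0,25,0,0,-0.14,0,0,0,25,0,0,-0.5,0,0,0,25,0,0,-0.7,0,0,0,50,0,0,-0.7,0,0,0,50,0,0,-0.7,0,0,0,50]

```text
t: 38.65
tool_pos: [0.469, -0.3521, 0.2088]
tool_rot: [2.337, 2.098, 0.0]
contact_force: [0.3, 0.3, 1.0]
opening: 0.0498
grip_force: 0.0
```

jog_arm:
  commands: [0.2,0,0,0,0,0,50,0.5,-0.1,0,0,0,0,50,0.6,-0.1,0,0,0,0,50,0.6,-0.1,0,0,0,0,50,0.6,-0.1,0,0,0,0,50,0.6,-0.14,0,0,0,0.6,50,0.6,0,0,0,0,0.6,50,0.6,0,0,0,0,0.6,50,0.2,0,0,0,0,0,50,0,0,0,0,0,0,50,0,0,0,0,0,0,50,0,0,0,0,0,0,50]

```text
t: 40.15
tool_pos: [0.4743, -0.0825, 0.2066]
tool_rot: [-2.518, -1.878, 0.001]
contact_force: [0.9, 0.7, 0.1]
opening: 0.0501
grip_force: 0.0
```

```bash
cat >> h.py <<'E'
def ribs(c,z0,z1,x0=.38,x1=.74,y0=-.2,y1=.02,mn=30):
    im=eyes.get_image(c);P=pts(im)
    M=((P[...,0]>x0)&(P[...,0]<x1)&(P[...,1]>y0)&(P[...,1]<y1)&(P[...,2]>z0)&(P[...,2]<z1)).astype(np.uint8)
    n,l,st,ce=cv2.connectedComponentsWithStats(M)
    for i in range(1,n):
        if st[i,4]>mn: print(c,st[i],rect(P[l==i]),np.median(P[l==i][:,2]).round(4))
    return im,P
E
python3 - <<'E'
from h import *
go(.465,-.079,.0345,73.5)
im,P=ribs("wrist",.047,.07)
im,P=ribs("scene",.047,.07); q=sel(P,.36,.52,-.46,-.25,.006,.2);print("bin stuff",len(q),np.percentile(q[:,2],[50,90,99]));save(im,"s6")
ims=im["image"][190:320,20:280]; cv2.imwrite("pics/s6c.png",cv2.resize(ims[...,::-1],None,fx=3,fy=3))
E
```

```text
t 40.15 pos [ 0.4743 -0.0825  0.2066] yaw 73.4 tz [-0. -0. -1.] F [0.9 0.7 0.1] op 50.1 gf 0.0
  turn [-0.    0.   -0.01] shift now [ 0.01 -0.16  2.87] shift after turn [ 0.01 -0.17  2.87]
wrist [ 439   95   33   57 1184] (array([665.7, -87.9]), array([49.8, 16.1]), 70.6) 0.0552
wrist [328 146  35  55 878] (array([ 560.1, -105.1]), array([50.4, 14.5]), -81.1) 0.0554
wrist [233 149  16  53 790] (array([464.2, -79. ]), array([49.7, 13.9]), 74.4) 0.0554
scene [168 196  19  10 102] (array([464.2, -82.1]), array([49.6, 20.7]), 75.6) 0.0539
scene [181 220  18  15 114] (array([ 560., -108.]), array([51.1, 17.8]), -81.3) 0.0535
scene [210 243  21  12 129] (array([666.7, -89.9]), array([50.8, 19.7]), 68.5) 0.0542
bin stuff 4040 [0.03558905 0.06126067 0.06562411]
```

View pics/s6c.png

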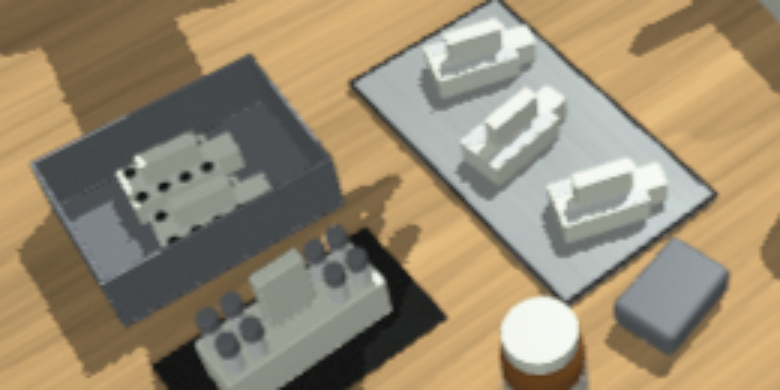

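jog_arm:
  commands: [0.3,0,-0.1,0,0,0,50,0.6,0,-0.2,0,0,0,50,0.6,0,-0.2,0,0,0,50,0.6,-0.1,-0.2,0,0,0,50,0.6,0,0,0,0,0,50,0.6,0,0,0,0,0,50,0.35,0,0,0,0,-0.6,50,0,0,0,0,0,-0.6,50,0,0,0,0,0,-0.61,50,0,0,0,0,0,0,50,0,0,0,0,0,0,50,0,0,0,0,0,0,50]

```text
t: 41.75
tool_pos: [0.531, 0.1298, 0.2487]
tool_rot: [2.337, 2.099, -0.0]
contact_force: [-0.4, 0.3, -0.5]
opening: 0.0502
grip_force: 0.0
```

Run:
```python
from h import *
go(.529,.13,.25,83.8)
im=eyes.get_image("wrist");P=pts(im);save(im,"w7")
a=np.radians(83.8);ex=np.array([np.cos(a),np.sin(a)]);ey=np.array([-np.sin(a),np.cos(a)])
np.save("w7P",P)
for nm,c in dict(A=(.4598,.249),B=(.5295,.2411),C=(.599,.2336)).items():
    d=P[...,:2]-c;u=d@ex;v=d@ey
    near=(abs(u)<.075)&(abs(v)<.033)
    fl=near&(P[...,2]>.026)&(P[...,2]<.034)
    print(nm,fl.sum(),"u",np.percentile(u[fl],[0.5,2,98,99.5])*1e3,"v(body)",np.percentile(v[fl&(u<.03)],[1,3,97,99])*1e3,"v nose",np.percentile(v[fl&(u>.042)],[2,98])*1e3 if (fl&(u>.042)).sum()>5 else None)
    print("  rim z",np.median(P[...,2][near&(P[...,2]>.036)]),"floor",np.median(P[...,2][fl]))
```

```text
t 41.75 pos [0.531  0.1298 0.2487] yaw 83.8 tz [-0. -0. -1.] F [-0.4  0.3 -0.5] op 50.2 gf 0.0
  turn [-0.    0.    0.01] shift now [-0.   -0.03 -0.02] shift after turn [-0.   -0.03 -0.02]
A 4381 u [-43.76489533 -42.68664765  53.81911002  55.82528725] v(body) [-22.32854975 -21.34324848  24.84249108  25.24648596] v nose [-10.88564813  14.1179467 ]
  rim z 0.042004572964289943 floor 0.02974914821160718
B 4523 u [-43.36500184 -42.28720491  54.37273264  56.2187156 ] v(body) [-24.42168412 -23.37137538  24.26814533  25.19383753] v nose [-13.67689719  13.70017565]
  rim z 0.04249020158571726 floor 0.02973235647423561
C 4435 u [-43.34080824 -42.26699277  54.30981462  56.14750847] v(body) [-24.90183363 -24.33902033  22.51567585  23.55872748] v nose [-13.94186251  12.31377687]
  rim z 0.04198872383857852 floor 0.02975461833717913
```

View pics/w7.png

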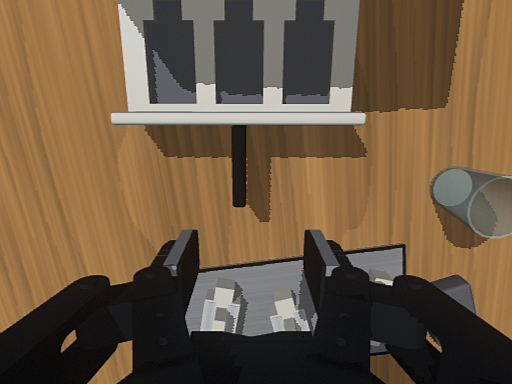

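jog_arm:
  commands: [-0.3,0,0,0,0,0,50,-0.6,-0.1,0.1,0,0,0,50,-0.6,-0.1,0.2,0,0,0,50,-0.6,-0.2,0.2,0,0,0,50,-0.6,-0.2,0.2,0,0,0,50,-0.6,-0.13,0.2,0,0,0,50,-0.28,0,0.2,0,0,0.6,50,0,0,0.2,0,0,0.6,50,0,0,0.2,0,0,0.51,50,0,0,0,0,0,0,50,0,0,0,0,0,0,50]

```text
t: 43.18
tool_pos: [0.4648, -0.0789, 0.1591]
tool_rot: [2.507, 1.892, 0.001]
contact_force: [0.7, -0.5, -0.3]
opening: 0.0501
grip_force: 0.0
```

Run:
```python
from h import *
ribs("wrist",.047,.07)
go(.4643,-.079,.0345,74)
```

```text
wrist [ 485   97   27   68 1247] (array([665.4, -87.8]), array([50.2, 15.6]), 72.8) 0.0548
wrist [ 354  157   40   63 1250] (array([ 560.1, -105.4]), array([50.8, 14.5]), -81.2) 0.0553
wrist [ 243  158   18   63 1093] (array([464.3, -79.4]), array([50.5, 13.8]), 73.8) 0.0555
t 43.23 pos [ 0.4649 -0.0789  0.1594] yaw 74.1 tz [ 0.001 -0.    -1.   ] F [ 0.1 -0.   0.1] op 50.0 gf 0.0
  turn [0.01 0.   0.02] shift now [-0.   -0.01  2.08] shift after turn [-0.   -0.01  2.08]
```

jog_arm:
  commands: [0,-0.01,0.5,0,0,0.01,50,0,0,0.5,0,0,0,50,0,0,0.5,0,0,0,50,0,0,0.4,0,0,0,50,0,0,0.18,0,0,0,50,0,0,0,0,0,0,50,0,0,0,0,0,0,0,0,0,0,0,0,0,0,0,0,0,0,0,0,0,0,0,0,0,0,0,0,0,0,-0.2,0,0,0,0,0,0,-0.4,0,0,0,0,0,0,-0.6,0,0,-0.6,0,0,0,-0.5,0,0,-0.6,0,0,0,-0.5,0,0,-0.51,0,0,0,0,0,0,0,0]
  newtons: 60

```text
t: 45.22
tool_pos: [0.4652, -0.0791, 0.1686]
tool_rot: [2.335, 2.095, 0.004]
contact_force: [-0.5, -0.4, -1.2]
opening: 0.0126
grip_force: 60.3
```

jog_arm:
  commands: [0.3,0,0,0,0,0,0,0.6,-0.1,0,0,0,0,0,0.6,-0.1,0,0,0,0,0,0.6,-0.1,0,0,0,0,0,0.6,-0.1,0,0,0,0,0,0.6,-0.1,0,0,0,0,0,0.6,-0.1,0,0,0,0,0,0.6,-0.07,0,0,0,0,0,0.6,0,0,0,0,0,0,0.33,0,0,0,0,0,0,0,0,0,0,0,0,0,0,0,0,0,0,0,0,0,0,0,0,0,0,0]

```text
t: 46.85
tool_pos: [0.459, 0.2486, 0.1657]
tool_rot: [2.34, 2.097, -0.001]
contact_force: [0.2, 0.4, -1.0]
opening: 0.0129
grip_force: 60.3
```

Run:
```python
from h import *
go(.4598,.249,.0585,83.8)
im=eyes.get_image("wrist");P=pts(im);save(im,"w8")
q=sel(P,.40,.53,.17,.32,.09,.2);print(len(q),rect(q),np.percentile(q[:,2],[5,50,95]))
q=sel(P,.40,.53,.27,.32,.1,.15);print("nose",len(q),rect(q) if len(q)>5 else 0)
```

```text
t 46.85 pos [0.459  0.2486 0.1657] yaw 83.7 tz [-0. -0. -1.] F [ 0.2  0.4 -1. ] op 12.9 gf 60.3
  turn [-0.    0.   -0.01] shift now [0.01 0.01 1.79] shift after turn [0.01 0.01 1.79]
12512 (array([458.8, 253.9]), array([96.5, 46.2]), 83.8) [0.15894257 0.16148434 0.1911347 ]
nose 302 (array([463. , 291.7]), array([45.9, 20.5]), -6.3)
```

jog_arm:
  commands: [0.02,0.025,0.4,0,0,0,0,0,0,0.4,0,0,0,0,0,0,0.4,0,0,0,0,0,0,0.2,0,0,0,0,0,0,0.1,0,0,0,0,0,0,0.1,0,0,0,0,0,0,0.1,0,0,0,0,0,0,0.06,0,0,0,0,0,0,0,0,0,0,0,0,0,0,0,0,0,0]

```text
t: 48.15
tool_pos: [0.4608, 0.2507, 0.0606]
tool_rot: [2.338, 2.098, 0.001]
contact_force: [0.8, -0.8, -1.1]
opening: 0.0128
grip_force: 60.3
```

Run:
```python
from h import *
go(.4598,.249,.0585,83.8)
```

```text
t 48.15 pos [0.4608 0.2507 0.0606] yaw 83.8 tz [ 0.  0. -1.] F [ 0.8 -0.8 -1.1] op 12.8 gf 60.3
  turn [ 0. -0.  0.] shift now [-0.03 -0.01  0.03] shift after turn [-0.03 -0.01  0.03]
```

jog_arm:
  commands: [0,0,0.03,0,0,0,0,0,0,0.01,0,0,0,0,0,0,0,0,0,0,0,0,0,0,0,0,0,40,0,0,0,0,0,0,40,0,0,0,0,0,0,40,0,0,-0.2,0,0,0,40,0,0,-0.5,0,0,0,40,0,0,-0.6,0,0,0,50,0,0,-0.6,0,0,0,50,0,0,0,0,0,0,50,0,0,0,0,0,0,50]

```text
t: 49.65
tool_pos: [0.4604, 0.2505, 0.1718]
tool_rot: [-2.338, -2.098, 0.0]
contact_force: [0.8, -0.6, -1.4]
opening: 0.0499
grip_force: 0.0
```

Run:
```python
from h import *
ribs("wrist",.071,.095,y0=.17,y1=.32)
go(.5601,-.1052,.2,98.8)
ribs("top",.047,.07); im,P=ribs("scene",.047,.07)
q=sel(P,.38,.6,.17,.33,.05,.095)
```

```text
wrist [ 243  160   19   66 1171] (array([460.4, 250.4]), array([50.5, 13.7]), 83.5) 0.0795
wrist [ 199  253  104   14 1320] (array([453.1, 191.8]), array([86.3, 12. ]), -6.2) 0.0731
wrist [ 345  253  140   14 1563] (array([588.9, 177.1]), array([116.4,  12.3]), -6.2) 0.073
t 49.7 pos [0.4599 0.2504 0.1709] yaw 83.8 tz [-0.002 -0.001 -1.   ] F [ 0.4  0.3 -0.1] op 50.3 gf 0.0
  turn [-0.02  0.01 -2.62] shift now [-5.71  2.3  -0.49] shift after turn [-6.11  0.74 -0.49]
top [307 185  17  10  85] (array([666.3, -88. ]), array([49.9, 14.4]), 71.9) 0.0554
top [313 221  18   7  81] (array([ 560.8, -105.3]), array([50.3, 13.9]), -81.8) 0.0564
scene [181 220  18  15 116] (array([ 560.1, -107.6]), array([50.9, 17.8]), -79.9) 0.0537
scene [210 243  21  12 127] (array([666.9, -90.1]), array([50.5, 17.8]), 70.8) 0.0542
```

jog_arm:
  commands: [-0.3,0,0,0,0,0,50,-0.6,0.2,0,0,0,0,50,-0.6,0.3,0,0,0,0,50,-0.6,0.3,0,0,0,0,50,-0.6,0.3,0,0,0,0,50,-0.6,0.3,0,0,0,0,50,-0.6,0.3,0,0,0,0,50,-0.6,0.3,0,0,0,0,50,-0.6,0.3,0,0,0,0,50,-0.4,0,0,0,0,0,50,-0.21,0,0,0,0,-0.6,50,0,0,0,0,0,-0.7,50,0,0,0,0,0,-0.7,50,0,0,0,0,0,-0.55,50,0,0,0,0,0,0,50,0,0,0,0,0,0,50]

```text
t: 51.8
tool_pos: [0.5604, -0.1053, 0.1716]
tool_rot: [-2.053, -2.377, 0.001]
contact_force: [-0.3, 1.6, 0.9]
opening: 0.0497
grip_force: 0.0
```

Run:
```python
from h import *
ribs("wrist",.047,.07)
go(.5605,-.1053,.0345,98.4)
```

```text
wrist [ 355  154   49   60 1226] (array([665.9, -88. ]), array([49.8, 15.2]), 71.9) 0.0553
wrist [ 243  156   17   60 1001] (array([ 560.1, -105.9]), array([50.9, 13.6]), -81.4) 0.0555
t 51.85 pos [ 0.5605 -0.1052  0.1717] yaw 98.4 tz [-0.  0. -1.] F [-0.1  0.1 -0.3] op 50.2 gf 0.0
  turn [-0.   -0.   -0.01] shift now [-0.    0.    2.29] shift after turn [-0.   -0.    2.29]
```

jog_arm:
  commands: [0,0,0.5,0,0,0,50,0,0,0.5,0,0,0,50,0,0,0.5,0,0,0,50,0,0,0.5,0,0,0,50,0,0,0.29,0,0,0,50,0,0,0,0,0,0,50,0,0,0,0,0,0,0,0,0,0,0,0,0,0,0,0,0,0,0,0,0,0,0,0,0,0,0,0,0,0,-0.2,0,0,0,0,0,0,-0.4,0,0,0,0,0,0,-0.5,0,0,0.6,0,0,0,-0.5,0,0,0.7,0,0,0,-0.4,0,0,0.7,0,0,0,-0.2,0,0,0.55,0,0,0,0,0,0,0,0]
  newtons: 60

```text
t: 53.98
tool_pos: [0.5615, -0.105, 0.168]
tool_rot: [2.336, 2.098, 0.002]
contact_force: [-0.4, 0.4, -1.9]
opening: 0.0128
grip_force: 61.1
```

jog_arm:
  commands: [0.3,0,0,0,0,0,0,0.6,-0.1,0,0,0,0,0,0.6,-0.2,0,0,0,0,0,0.6,-0.2,0,0,0,0,0,0.6,-0.2,0,0,0,0,0,0.6,-0.2,0,0,0,0,0,0.6,-0.14,0,0,0,0,0,0.6,-0.1,0,0,0,0,0,0.6,0,0,0,0,0,0,0.58,0,0,0,0,0,0,0,0,0,0,0,0,0,0,0,0,0,0,0,0,0,0,0,0,0,0,0]

```text
t: 55.6
tool_pos: [0.5293, 0.2407, 0.166]
tool_rot: [-2.339, -2.097, 0.001]
contact_force: [1.1, 0.2, -0.3]
opening: 0.0125
grip_force: 61.0
```

Run:
```python
from h import *
go(.5295,.2411,.0605,83.8)
im=eyes.get_image("wrist");P=pts(im)
q=sel(P,.47,.60,.16,.32,.09,.2);print(len(q),rect(q),np.percentile(q[:,2],[5,50,95]))
ribs("top",.047,.07)
```

```text
t 55.6 pos [0.5293 0.2407 0.166 ] yaw 83.8 tz [-0.001 -0.    -1.   ] F [ 1.1  0.2 -0.3] op 12.5 gf 61.0
  turn [-0.01  0.   -0.  ] shift now [0.01 0.   1.76] shift after turn [0.01 0.   1.76]
14000 (array([542.3, 277.3]), array([127.4,  56. ]), 57.7) [0.1550231  0.16124269 0.1936486 ]
top [307 185  17  10  85] (array([666.3, -87.9]), array([49.8, 14.2]), 71.5) 0.0555
```

jog_arm:
  commands: [0.01,0,0.4,0,0,0,0,0,0,0.4,0,0,0,0,0,0,0.4,0,0,0,0,0,0,0.2,0,0,0,0,0,0,0.1,0,0,0,0,0,0,0.1,0,0,0,0,0,0,0.1,0,0,0,0,0,0,0.06,0,0,0,0,0,0,0.03,0,0,0,0,0,0,0,0,0,0,0,0,0,0,0,0,0,0]

```text
t: 57.08
tool_pos: [0.5298, 0.242, 0.0601]
tool_rot: [-2.338, -2.098, 0.0]
contact_force: [-2.9, -0.1, 6.2]
opening: 0.0126
grip_force: 61.8
```

Run:
```python
from h import *
go(.5295,.2411,.0585,83.8)
```

```text
t 57.08 pos [0.5298 0.242  0.0601] yaw 83.8 tz [-0.  0. -1.] F [-2.9 -0.1  6.2] op 12.6 gf 61.8
  turn [-0. -0.  0.] shift now [-0.02 -0.    0.03] shift after turn [-0.02 -0.    0.03]
```

jog_arm:
  commands: [0,0,0,0,0,0,40,0,0,0,0,0,0,40,0,0,0,0,0,0,40,0,0,-0.2,0,0,0,40,0,0,-0.5,0,0,0,40,0,0,-0.6,0,0,0,50,0,0,-0.6,0,0,0,50,0,0,0,0,0,0,50,0,0,0,0,0,0,50]

```text
t: 58.2
tool_pos: [0.5295, 0.2419, 0.173]
tool_rot: [-2.338, -2.098, 0.0]
contact_force: [-0.8, 0.2, -0.8]
opening: 0.0501
grip_force: 0.0
```

Run:
```python
from h import *
ribs("wrist",.071,.095,y0=.17,y1=.32)
go(.6661,-.088,.17,71.8)
im,P=ribs("scene",.047,.07)
```

```text
wrist [445  66  37   4  74] (array([682.3, 316.6]), array([13.2,  0.3]), -6.1) 0.0853
wrist [ 150  158   25   65 1339] (array([460.3, 250.6]), array([50.2, 14.7]), 83.7) 0.0793
wrist [ 242  160   19   65 1188] (array([528.8, 242.1]), array([50.5, 13.8]), 83.6) 0.0795
wrist [104 251  54  14 634] (array([422.1, 195.1]), array([45.1, 12. ]), -6.1) 0.0731
wrist [ 199  251  104   25 1455] (array([521.7, 180.1]), array([86.7, 20.5]), -6.1) 0.0731
wrist [344 251  57  13 528] (array([623.4, 173.9]), array([47.2, 10.3]), -5.0) 0.0731
t 58.25 pos [0.529  0.2417 0.172 ] yaw 83.8 tz [-0.002 -0.001 -1.   ] F [-0.3  0.1 -0.2] op 50.0 gf 0.0
  turn [-0.02  0.01  2.1 ] shift now [-5.22  2.86  0.03] shift after turn [-4.51  3.89  0.03]
scene [210 243  21  12 130] (array([666.5, -90.2]), array([49.5, 17.7]), 73.0) 0.0543
```

jog_arm:
  commands: [-0.3,0.1,0,0,0,0,50,-0.6,0.3,0,0,0,0,50,-0.6,0.35,0,0,0,0,50,-0.6,0.35,0,0,0,0,50,-0.6,0.35,0,0,0,0,50,-0.6,0.35,0,0,0,0,50,-0.6,0.35,0,0,0,0,50,-0.6,0.35,0,0,0,0,50,-0.5,0.3,0,0,0,0,50,-0.22,0.06,0,0,0,0.5,50,0,0,0,0,0,0.6,50,0,0,0,0,0,0.6,50,0,0,0,0,0,0.4,50,0,0,0,0,0,0,50,0,0,0,0,0,0,50]

```text
t: 60.18
tool_pos: [0.6661, -0.0878, 0.1728]
tool_rot: [-2.545, -1.842, 0.001]
contact_force: [-0.1, -0.3, -0.9]
opening: 0.0499
grip_force: 0.0
```

Run:
```python
from h import *
ribs("wrist",.047,.07)
go(.6661,-.088,.0345,71.8)
```

```text
wrist [ 244  155   17   60 1013] (array([665.9, -88.2]), array([50.6, 13.8]), 71.8) 0.0555
t 60.23 pos [ 0.6663 -0.0879  0.173 ] yaw 71.8 tz [-0.  0. -1.] F [ 0.5 -0.3  0.5] op 49.9 gf 0.0
  turn [-0.  0. -0.] shift now [-0.   -0.    2.31] shift after turn [-0.   -0.    2.31]
```

jog_arm:
  commands: [0,0,0.5,0,0,0,50,0,0,0.5,0,0,0,50,0,0,0.5,0,0,0,50,0,0,0.5,0,0,0,50,0,0,0.31,0,0,0,50,0,0,0,0,0,0,50,0,0,0,0,0,0,0,0,0,0,0,0,0,0,0,0,0,0,0,0,0,0,0,0,0,0,0,0,0,0,-0.2,0,0,0,0,0,0,-0.4,0,0,0,0,0,0,-0.5,0,0,-0.5,0,0,0,-0.5,0,0,-0.6,0,0,0,-0.4,0,0,-0.6,0,0,0,-0.2,0,0,-0.4,0,0,0,0,0,0,0,0]
  newtons: 60

```text
t: 62.35
tool_pos: [0.667, -0.0881, 0.168]
tool_rot: [2.337, 2.097, 0.002]
contact_force: [-0.7, -0.2, -1.4]
opening: 0.0129
grip_force: 59.3
```

jog_arm:
  commands: [0.3,-0.1,0,0,0,0,0,0.6,-0.2,0,0,0,0,0,0.6,-0.2,0,0,0,0,0,0.6,-0.2,0,0,0,0,0,0.6,-0.2,0,0,0,0,0,0.6,-0.2,0,0,0,0,0,0.6,-0.2,0,0,0,0,0,0.6,-0.2,0,0,0,0,0,0.5,-0.19,0,0,0,0,0,0.21,0,0,0,0,0,0,0,0,0,0,0,0,0,0,0,0,0,0,0,0,0,0,0,0,0,0,0]

```text
t: 63.98
tool_pos: [0.5997, 0.2327, 0.1664]
tool_rot: [2.34, 2.097, -0.0]
contact_force: [-0.3, -0.1, -1.5]
opening: 0.0128
grip_force: 59.2
```

Run:
```python
from h import *
go(.599,.2336,.0605,83.8)
im=eyes.get_image("wrist");P=pts(im)
q=sel(P,.53,.67,.16,.30,.15,.2);print(len(q),rect(q),np.percentile(q[:,2],[5,50,95]))
```

```text
t 63.98 pos [0.5997 0.2327 0.1664] yaw 83.7 tz [-0. -0. -1.] F [-0.3 -0.1 -1.5] op 12.8 gf 59.2
  turn [-0.    0.   -0.01] shift now [ 0.01 -0.01  1.76] shift after turn [ 0.01 -0.01  1.76]
12024 (array([599.3, 238.5]), array([96.2, 46.2]), 83.8) [0.15864924 0.16078127 0.19150192]
```

jog_arm:
  commands: [0.015,0,0.4,0,0,0,0,0,0,0.4,0,0,0,0,0,0,0.4,0,0,0,0,0,0,0.2,0,0,0,0,0,0,0.1,0,0,0,0,0,0,0.1,0,0,0,0,0,0,0.1,0,0,0,0,0,0,0.06,0,0,0,0,0,0,0.03,0,0,0,0,0,0,0,0,0,0,0,0,0,0,0,0,0,0]

```text
t: 65.4
tool_pos: [0.5997, 0.2348, 0.0606]
tool_rot: [2.338, 2.098, 0.0]
contact_force: [-4.3, -1.0, 6.4]
opening: 0.0122
grip_force: 60.1
```

Run:
```python
from h import *
go(.599,.2336,.0585,83.8)
```

```text
t 65.4 pos [0.5997 0.2348 0.0606] yaw 83.8 tz [ 0.  0. -1.] F [-4.3 -1.   6.4] op 12.2 gf 60.1
  turn [ 0. -0.  0.] shift now [-0.02 -0.01  0.03] shift after turn [-0.02 -0.01  0.03]
```

jog_arm:
  commands: [0,0,0,0,0,0,40,0,0,0,0,0,0,40,0,0,0,0,0,0,40,0,0,-0.2,0,0,0,40,0,0,-0.5,0,0,0,40,0,0,-0.6,0,0,0,85,0,0,-0.6,0,0,0,85,-0.5,-0.3,-0.5,0,0,0,85,-0.5,-0.4,-0.5,0,0,0,85,-0.5,-0.4,-0.3,0,0,0,85,-0.4,0,0,0,0,0,85,0,0,0,0,0,0,85,0,0,0,0,0,0,85]

```text
t: 67.03
tool_pos: [0.5217, 0.1288, 0.2514]
tool_rot: [-2.338, -2.098, -0.001]
contact_force: [-0.1, 0.6, 0.4]
opening: 0.0849
grip_force: 0.0
```

Run:
```python
from h import *
im,P=ribs("wrist",.071,.095,y0=.10,y1=.32);save(im,"w9")
q=sel(P,.44,.64,.06,.15,.05,.09);print("fin",rect(q))
a=np.radians(83.8);ex=np.array([np.cos(a),np.sin(a)]);ey=np.array([-np.sin(a),np.cos(a)])
for c in ((.4601,.2498),(.5292,.2418),(.599,.234)):
    d=P[...,:2]-c;u=d@ex;v=d@ey;m=(abs(v)<.021)&(abs(v)>.009)&(u>-.04)&(u<.03)&(abs(P[...,2]-.054)<.01)
    A=np.c_[u[m],v[m],np.ones(m.sum())];print("plane",m.sum(),np.round(np.linalg.lstsq(A,P[...,2][m],rcond=None)[0],4))
go(.517,.118,.041,83.8)
ribs("scene",.09,.12,x0=.5,x1=.72,y0=-.48,y1=-.22)
```

```text
wrist [ 161   19   21   61 1029] (array([460.3, 250.6]), array([50.3, 14.6]), 83.9) 0.0796
wrist [238  21  16  60 904] (array([528.4, 242. ]), array([49.6, 13.6]), 83.9) 0.0797
wrist [ 313   20   20   60 1021] (array([598.4, 235. ]), array([50.2, 14.4]), 83.9) 0.0796
wrist [ 120  110  254   90 4070] (array([518.6, 144.6]), array([247.8,  90.7]), -6.2) 0.0735
fin (array([516.1, 122.2]), array([57.3, 12.7]), 83.9)
plane 1577 [0.0031 0.0006 0.0545]
plane 1839 [ 0.0038 -0.0004  0.0545]
plane 1629 [0.0046 0.0003 0.0545]
t 67.08 pos [0.5217 0.129  0.2511] yaw 83.8 tz [-0.  0. -1.] F [-0.1 -0.5 -0.4] op 84.8 gf 0.0
  turn [-0.   -0.    0.01] shift now [-0.19 -0.06  3.5 ] shift after turn [-0.19 -0.06  3.5 ]
scene [102 273  20  17 170] (array([ 613. , -353.2]), array([39.4, 16.1]), 89.5) 0.1048
```

View pics/w9.png

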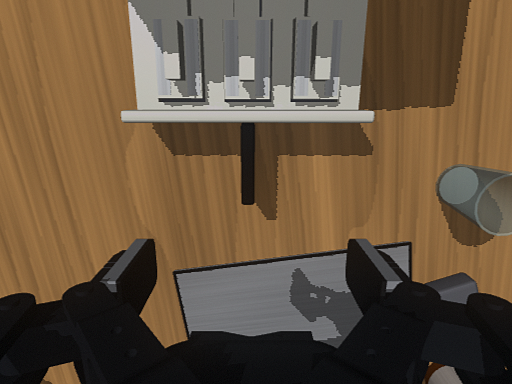

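jog_arm:
  commands: [-0.18,-0.08,0.4,0,0,0,85,0,0,0.6,0,0,0,85,0,0,0.6,0,0,0,85,0,0,0.6,0,0,0,85,0,0,0.6,0,0,0,85,0,0,0.5,0,0,0,85,0,0,0.18,0,0,0,85,0,0,0,0,0,0,85,0,0,0,0,0,0,0,0,0,0,0,0,0,0,0,0,0,0,0,0,0,0,0,0,0,0,0,0,0,0,0,0,0,0,0]
  newtons: 60

```text
t: 68.75
tool_pos: [0.517, 0.1181, 0.043]
tool_rot: [2.337, 2.097, 0.004]
contact_force: [4.8, -0.2, -0.9]
opening: 0.013
grip_force: 62.3
```

jog_arm:
  commands: [0.1,0,0,0,0,0,0,0.2,0,0,0,0,0,0,0.25,0,0,0,0,0,0,0.25,0,0,0,0,0,0,0.25,0,0,0,0,0,0,0.25,0,0,0,0,0,0,0.25,0,0,0,0,0,0,0.25,0,0,0,0,0,0,0.25,0,0,0,0,0,0,0.2,0,0,0,0,0,0,0.1,0,0,0,0,0,0,0.05,0,0,0,0,0,0,0,0,0,0,0,0,0,0,0,0,0,0,0,0]

```text
t: 70.5
tool_pos: [0.5326, 0.2614, 0.043]
tool_rot: [2.337, 2.097, 0.004]
contact_force: [5.6, -0.5, -0.7]
opening: 0.013
grip_force: 62.3
```

Run:
```python
from h import *
go(.5327,.2617,.0428,83.8)
```

```text
t 70.5 pos [0.5326 0.2614 0.043 ] yaw 83.8 tz [ 0.003  0.    -1.   ] F [ 5.6 -0.5 -0.7] op 13.0 gf 62.3
  turn [ 0.03 -0.01 -0.  ] shift now [0.01 0.   0.  ] shift after turn [0.01 0.   0.  ]
```

jog_arm:
  commands: [0.02,0,0,0,0,0,0,0.02,0,0,0,0,0,0,0,0,0,0,0,0,0]

```text
t: 70.88
tool_pos: [0.5327, 0.2618, 0.0431]
tool_rot: [2.335, 2.096, -0.002]
contact_force: [3.1, -8.1, 4.2]
opening: 0.013
grip_force: 62.9
```

jog_arm:
  commands: [0,0,0,0,0,0,85,0,0,0,0,0,0,85,0,0,0,0,0,0,85,0,0,0,0,0,0,85,0,0,-0.3,0,0,0,85,0,0,-0.6,0,0,0,85,0,0,-0.6,0,0,0,85,0,0,-0.6,0,0,0,85,0,0,-0.6,0,0,0,85,-0.6,0,-0.3,0,0,0,85,-0.6,0,0,0,0,0,85,-0.6,0,0,0,0,0,85,-0.6,0,0,0,0,0,85,0,0,0,0,0,0,85,0,0,0,0,0,0,85]

```text
t: 72.75
tool_pos: [0.5162, 0.121, 0.2234]
tool_rot: [2.338, 2.098, 0.002]
contact_force: [-0.5, 0.2, 0.8]
opening: 0.085
grip_force: 0.0
```

Run:
```python
from h import *
im=eyes.get_image("wrist");P=pts(im)
q=sel(P,.44,.64,.2,.296,.05,.09);print("fin",rect(q))
ims=[im["image"]]
im=eyes.get_image("scene");P=pts(im);ims.append(im["image"])
print("rack",rect(sel(P,.5,.72,-.48,-.22,.09,.15)))
im=eyes.get_image("top");P=pts(im)
for n in ("mat","rack","spent0","fresh0","beaker","jar","timer"):
    for d in nets.silhouettes("scene",n)[:3]: print(n,round(float(d["p"]),2),np.round(d["bbox"]))
q=sel(P,.38,.5,-.45,-.27,.008,.06);print(rect(q),q[:,2].max())
cv2.imwrite("pics/f10.png",cv2.resize(np.vstack(ims)[...,::-1],None,fx=.78,fy=.78));go(.5,0,.3,83.8)
```

```text
fin (array([530.9, 252.9]), array([32.8, 13.7]), 82.8)
rack (array([ 613. , -353.3]), array([39.3, 16.6]), -88.9)
mat 0.72 [ 71. 267. 169. 346.]
mat 0.44 [305. 140. 321. 160.]
mat 0.27 [187. 288. 217. 335.]
rack 0.67 [ 83. 261. 154. 326.]
spent0 0.95 [ 59. 233.  98. 262.]
spent0 0.72 [ 70. 250. 105. 273.]
fresh0 0.55 [305. 138. 321. 156.]
fresh0 0.48 [287. 128. 308. 146.]
beaker 0.87 [282. 225. 308. 267.]
jar 0.66 [190. 290. 215. 334.]
timer 0.78 [223. 272. 260. 310.]
(array([ 439.2, -362. ]), array([176.7, 119. ]), -89.6) 0.059875965562407485
t 73.25 pos [0.5159 0.1208 0.2222] yaw 83.8 tz [-0. -0. -1.] F [-0.6  0.3 -0.7] op 85.2 gf 0.0
  turn [-0.    0.    0.01] shift now [-2.03 -0.05 -1.3 ] shift after turn [-2.03 -0.05 -1.3 ]
```

View pics/f10.png

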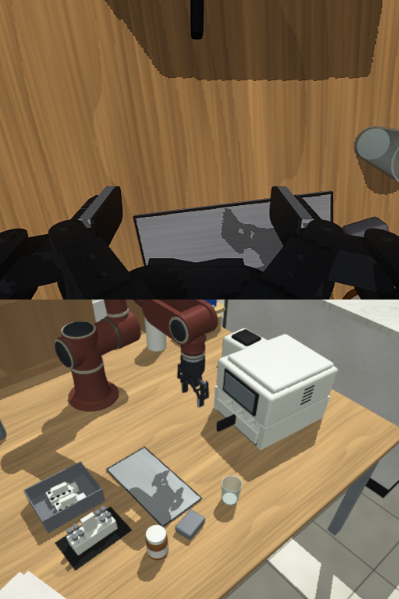

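```bash
python3 -c "
from station import job
print(job.finish_job())"
```

```text
the job is handed in; nothing more can be done
None
```

The job is handed in, but it returned no verdict; my last pictures and measurements show the rack on the mat, both spent cartridges in the bin, the drawer shut (all three fresh cartridges sat flat in their pockets just before closing), and the bystanders in place.

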